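# Tidy the stencil desk: turn the brushes, put the ruler away

## Task

Tidy the tattoo studio's drawing desk. The brushes were put away on their bristles: pull out every brush in the crock, turn it end for end and stand it back in a well of the crock handle-down, handle right to the bottom. Also slide the thin ruler along the light box, keeping it flat on the box, until one end sticks out a good 4 cm over the box's edge, take it there and lay it flat in the metal tray; leave the three bottles and jars alone.

Things in the scene. Friction and masses are not known exactly. Their poses are not given: they have to be found in the camera images.
- crock: fixed stoneware brush crock, a block 66 (x) by 208 (y) by 80 mm high with three square wells in a row along its y axis, centred at y = -68, 0 and +68 mm, each 40 mm square and 70 mm deep (well floor 10 mm above the origin); origin at the centre of its underside, z up
- brush1: mop brush 165 mm long, 90 g: dark bristle head 30 mm across, 32 mm long; steel ferrule 18 mm across, 18 mm long; square wooden handle 18 by 18 mm (sides along x, y), 115 mm long. The three are alike; some may be absent. Origin: centre of the flat bristle face; z runs to the handle end; centre of mass 101 mm along it. Starts bristles-down on a well's floor. Laid on the desk it stays put
- brush1_butt (a point): centre of the handle's free end of brush1, 165 mm from the bristle face
- brush2: mop brush 165 mm long, 90 g: dark bristle head 30 mm across, 32 mm long; steel ferrule 18 mm across, 18 mm long; square wooden handle 18 by 18 mm (sides along x, y), 115 mm long. The three are alike; some may be absent. Origin: centre of the flat bristle face; z runs to the handle end; centre of mass 101 mm along it. Starts bristles-down on a well's floor. Laid on the desk it stays put
- brush2_butt (a point): centre of the handle's free end of brush2, 165 mm from the bristle face
- brush3: mop brush 165 mm long, 90 g: dark bristle head 30 mm across, 32 mm long; steel ferrule 18 mm across, 18 mm long; square wooden handle 18 by 18 mm (sides along x, y), 115 mm long. The three are alike; some may be absent. Origin: centre of the flat bristle face; z runs to the handle end; centre of mass 101 mm along it. Starts bristles-down on a well's floor. Laid on the desk it stays put
- brush3_butt (a point): centre of the handle's free end of brush3, 165 mm from the bristle face
- lightbox: fixed flat light box, 160 (x) by 250 (y) by 50 mm high, white top; origin at the centre of its underside, z up
- ruler: steel ruler 200 mm long (its y), 34 mm wide (its x), 3 mm thick, about 80 g, lying loose on the light box, its length roughly along the box's long side; origin at the centre of its underside. Smooth on the box's smooth top: it slides along under a fingertip pressed on it with some 5 N
- ruler_left (a point): middle of the ruler's +y end, on its underside
- ruler_right (a point): middle of the ruler's -y end, on its underside
- tray: open metal tray standing loose on the desk, 130 (x) by 270 (y) by 22 mm high outside, walls and floor 4 mm thick, about 0.6 kg; origin at the centre of its underside
- inkbottle: bystander: orange ink bottle, 44 mm across and 110 mm high, origin at its foot
- jar: bystander: clear jar with a green lid, 90 mm across and 120 mm high, origin at its foot
- lotion: bystander: white bottle, 60 mm across and 170 mm high, origin at its foot

How it is judged:
On the way:
1. the ruler, still lying flat on the light box, has one end at least 30 mm out over the box's edge (z of ruler in the frame of lightbox between 0.046 and 0.054 m and angle between ruler's own z axis and vertical below 0.05 rad and (y of any of ruler_left, ruler_right in the frame of lightbox above 0.155 m or y of any of ruler_left, ruler_right in the frame of lightbox below -0.155 m or x of any of ruler_left, ruler_right in the frame of lightbox above 0.11 m or x of any of ruler_left, ruler_right in the frame of lightbox below -0.11 m)), for 0.2 s.
At the end, for the whole second after the job is handed in: every brush stands handle-down in a well of the crock, its handle end within 20 mm of the well floor and its lean under 0.6 rad; the ruler lies flat (within 0.06 rad) on the tray's floor, at rest (angle between each of brush1, brush2, brush3's own z axis and vertical above 2.54 rad and z of each of brush1_butt, brush2_butt, brush3_butt in the frame of crock below 0.03 m and x of brush1_butt in the frame of crock between -0.022 and 0.022 m and y of brush1_butt in the frame of crock between -0.09 and 0.09 m and x of brush2_butt in the frame of crock between -0.022 and 0.022 m and y of brush2_butt in the frame of crock between -0.09 and 0.09 m and x of brush3_butt in the frame of crock between -0.022 and 0.022 m and y of brush3_butt in the frame of crock between -0.09 and 0.09 m and z of ruler in the frame of tray between 0 and 0.01 m and angle between ruler's own z axis and vertical below 0.06 rad and linear speed of ruler below 0.05 m/s and x of ruler in the frame of tray between -0.05 and 0.05 m and y of ruler in the frame of tray between -0.04 and 0.04 m); the robot touches nothing.
It fails at once if the inkbottle is tipped or pushed more than 30 mm (distance of inkbottle from where it was at the start of the episode above 0.03 m or angle between inkbottle's own z axis and vertical above 0.4 rad).
It fails at once if the jar is tipped or pushed more than 30 mm (distance of jar from where it was at the start of the episode above 0.03 m or angle between jar's own z axis and vertical above 0.4 rad).
It fails at once if the lotion is tipped or pushed more than 30 mm (distance of lotion from where it was at the start of the episode above 0.03 m or angle between lotion's own z axis and vertical above 0.4 rad).
Of brush1, brush2, brush3 only 2 to 3 are there at a start; the rules pass over those that are not, and their reading is None.
At some moment in a run one of ruler, tray may be knocked a few centimetres aside while the robot is not near it.
It also fails if it takes over 210 s, if anything falls off the work surface, if the arm or the gripper's body presses on something with over 40 N, if the wrist force passes 120 N, or if a joint passes its speed limit or range.

## Robot

A 6-joint arm with a two-finger parallel gripper is mounted at the origin on the work surface. World frame = base frame: x ahead of the robot, y to its left, z up, the work surface at z = 0. Lengths are in m, angles in rad, forces in N, time in s.
With the tool pointing down it reaches from about 0.35 to 0.85 m from the base axis. Payload 8.1 kg.
Tool frame: the origin (TCP) lies on the mounting face of the last link; the fingertips stand 186 mm ahead of it and the grasp point (between the pads) lies 167 mm ahead of it; z points along the fingers, y is the line along which they close (so a half turn about z gives the same grasp; the last joint's range is limited). The gripper opens to 93 mm and grips with 3 to 60 N. Pads are 15 mm wide; open, the fingers measure 128 mm over their backs; the gripper's body (75 mm by 188 mm) begins 65 mm behind the grasp point.
Start: joints at [-1.317, 0.13, 1.488, -0, 1.523, -0.085], TCP at [0.199, -0.566, 0.405] pointing down, gripper open.
Joint ranges: [-2.96, 2.96], [-0.89, 2.26], [0.02, 2.5], [-1.34, 4.48], [0, 2.73], [-2.66, 2.66]. Speed limits (rad/s): [2.39, 2.39, 2.79, 3.14, 3.14, 3.14].

## Interface

Orientations are given as a rotation vector (axis times angle).
In Python, from plant import read_state, read_camera, camera_params, close_job gives the robot as it stands. The module is installed in compiled form; this text tells all that it offers.
- The arm moves only by the tool servo_tool, never from a script. Its argument "increments" is a list of rows, each an object with "slide": the shift along the tool's x, y, z in mm, a list of three; "dr": the turn, a rotation vector about the tool's x, y, z in rad, a list of three; "jaw": the closure, from 0 (fully open) to 1 (shut). In form: [{"slide": [x, y, z], "dr": [ax, ay, az], "jaw": jaw}, ...]. A call has 1 to 20 rows; each row is the pose to reach, as a shift and turn from the pose commanded when the call began, along the tool's axes at that moment; what a row does not reach only later rows make up. A row lasts 1/10 s, in which the tool goes at most 50 mm and 8.59 degrees, less where a joint would pass 70% of its speed; a pose out of reach is approached as far as the arm can. A call with a gripper value outside its range is refused whole. The fingers move at their own pace and stop on an object; "force" is the grip in N (left out, the last holds). Time passes only in rows, so rows that repeat a pose let the fingers close. It gives the time, the measured TCP pose, the force, the opening and the grip force at its end, in the units of the state.
- read_state(): the state, without advancing time (a new reading comes with each control period).
- read_camera(name): name is "scene" or "top" or "wrist"; returns (picture, depth): 480x640x3 uint8, red, green, blue; 480x640 float32, m along the optical axis (not along the pixel's ray), 0 where there is no reading.
- camera_params(name): a dict with "fx", "fy", "cx", "cy" (pixels), "rvec" (rotation vector, rad) and "tvec" (3), from world to camera coordinates, as OpenCV has them. Camera axes: x right, y down, z forward; pixel columns grow to the right and rows downward; lengths in m; the calibration is good to about 2 mm. A picture is of the moment at which its call begins: read the wrist's pose just before it. camera_params takes no time and is no camera call; for the wrist camera it gives the pose at the moment of the call.
- close_job(): hands the job in; it is judged then, once.
The state is a dict: "t": time; "q": joint angles; "dq": joint speeds; "joint_torque": joint torques, N m; "tool_pos": TCP position; "orientation": TCP orientation; "force": force on the tool from outside, world axes, zero at the start; "wrist_torque": the same for the moment, N m; "opening": finger opening in m; "gripper_force": force on a finger pad.
Only numpy, scipy, OpenCV 4.12 (cv2) and the standard library are available. Lean on these libraries where they do the work, as an engineer would, in place of code of your own. Each camera call takes 0.05 s, during which the arm holds its last target. There are 200 camera calls.

## Working session

There is one attempt and no reset: what is moved stays moved. The work goes in short steps, Python scripts to look and compute and a tool call to move; the robot and the scene stay as the last step left them, time stands still between calls to the robot, and variables do not carry over. Pictures are saved under pics/ and viewed, at most 14 in all, crops included, and the job is handed in when it is done.

Besides the shell and the picture viewer there is one more tool, called after "Emit:" as a command line: name --argument value ..., lists and objects as JSON in quotes. servo_tool: Moves the arm, as the interface text tells. Its arguments: {"type":"object","properties":{"increments":{"type":"array"},"force":{"type":"number"}},"required":["increments"]}

```bash
mkdir -p pics; cat > h.py <<'E'
import numpy as np, cv2
from scipy.spatial.transform import Rotation as R
from plant import *
def look(n):
    p=camera_params(n); im,d=read_camera(n); return im,d,p
def cloud(d,p):
    v,u=np.mgrid[0:480,0:640]
    c=np.stack([(u-p['cx'])/p['fx']*d,(v-p['cy'])/p['fy']*d,d],-1)
    M=R.from_rotvec(np.ravel(p['rvec'])).as_matrix()
    return (c-np.ravel(p['tvec']))@M
def save(n,im): cv2.imwrite('pics/'+n+'.png',im[...,::-1])
E
python3 - <<'E'
from h import *
for n in('top','scene'):
    im,d,p=look(n); save(n+'0',im); np.savez(n+'0.npz',im=im,d=d,W=cloud(d,p))
    print(n,p, -R.from_rotvec(np.ravel(p['rvec'])).as_matrix().T@np.ravel(p['tvec']))
print(read_state())
E
```

```text
top {'fx': 562.9474174345138, 'fy': 562.9474174345138, 'cx': 314.78681868640456, 'cy': 257.90468304382404, 'rvec': array([ 2.09481511, -2.1342839 ,  0.1899138 ]), 'tvec': array([0.08089594, 0.63590426, 1.29094518])} [0.37882947 0.05384291 1.38962117]
scene {'fx': 469.8822686717178, 'fy': 469.8822686717178, 'cx': 318.3931264160417, 'cy': 250.65724115923297, 'rvec': array([ 1.09835709,  2.2970424 , -1.05502834]), 'tvec': array([ 0.33697051, -0.23194801,  1.4210101 ])} [1.18719574 0.49185053 0.73162015]
{'t': 0.1, 'q': array([-1.31741280e+00,  1.31094142e-01,  1.48915106e+00, -5.43626809e-05,
        1.52299044e+00, -8.54020337e-02]), 'dq': array([-0.00110328,  0.00034898, -0.00380976,  0.00012332,  0.00016849,
        0.00091191]), 'joint_torque': array([ 1.02250193e-03, -5.61342359e+01, -4.93092620e+01,  7.70175434e-02,
        2.92624271e-02, -6.39090513e-05]), 'tool_pos': array([ 0.1993652 , -0.56569856,  0.40379762]), 'orientation': array([-3.09501804e+00, -5.29350639e-01,  3.01343545e-04]), 'force': array([ 0.52276147,  0.90768756, -0.11908534]), 'wrist_torque': array([-0.05922753, -0.04782654,  0.00907511]), 'gripper_force': 0.0, 'opening': 0.09287844766002379}
```

View pics/top0.png

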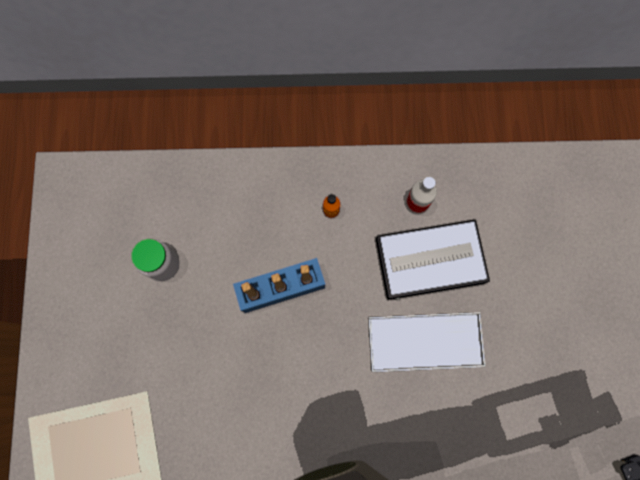

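View pics/scene0.png

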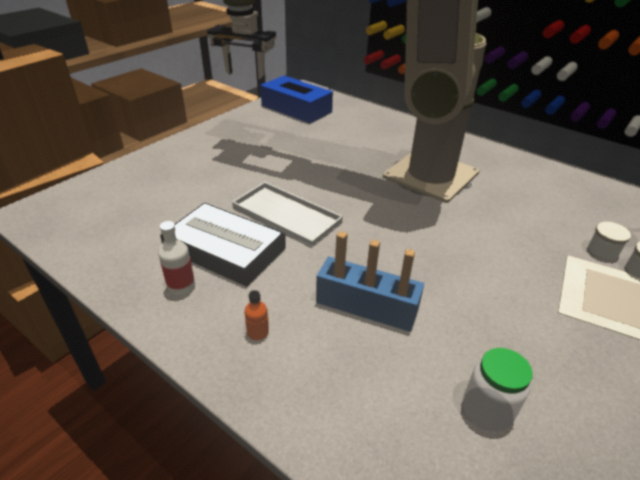

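Top view: the crock is blue at (280,285) with three brush butts at (246,287), (275,279) and (303,269). The light box is at (432,259) with the ruler on it, the tray at (426,342), the ink bottle at (332,206), the lotion at (422,195) and the jar at (152,258). All three brushes are present.

```bash
cat > meas.py <<'E'
from h import *
def rect(W,m,name):
    P=W[m][:,:2].astype(np.float32)*1000
    (c,s,a)=cv2.minAreaRect(P); b=cv2.boxPoints((c,s,a))
    e=[b[1]-b[0],b[2]-b[1]]; e=max(e,key=np.linalg.norm)
    y=np.degrees(np.arctan2(e[1],e[0]))
    print(name,'n',m.sum(),'c',np.round(c,1),'size',np.round(s,1),'long axis dir deg',round((y%180),1),'z',np.round(np.percentile(W[m][:,2]*1000,[5,50,95]),1))
    return c,s,y
E
python3 - <<'E'
from meas import *
f=np.load('top0.npz'); W=f['W'];im=f['im'].astype(int);d=f['d']
X,Y,Z=W[...,0],W[...,1],W[...,2]
v,u=np.mgrid[0:480,0:640]
box=lambda a,b,c,e:(u>a)&(u<b)&(v>c)&(v<e)
rect(W,box(225,335,250,320)&(abs(Z-.08)<.006)&(im[...,2]>im[...,0]+30),'crocktop')
for i,(a,b,c,e) in enumerate([(236,262,278,300),(266,290,268,292),(294,318,260,284)]):
    m=box(a,b,c,e)&(Z>.155); 
    if m.sum(): rect(W,m,'butt%d'%i)
    k=box(a,b,c,e)&(Z>.1);print(Z[box(a,b,c,e)].max(), k.sum())
lb=box(370,495,215,305)&(abs(Z-.05)<.008)
rect(W,lb,'lightbox')
r=box(385,480,235,275)&(im[...,2]<im[...,0]+5)&(abs(Z-.052)<.006); rect(W,r,'ruler')
t=box(360,490,306,380)&(Z>.012)&(Z<.035); rect(W,t,'tray')
for n,b in(('ink',box(318,345,190,220)),('lot',box(405,440,172,216)),('jar',box(130,175,235,282))):
    rect(W,b&(Z>.04),n)
E
```

```text
crocktop n 1434 c [574.6 155.1] size [ 65.7 207.6] long axis dir deg 106.4 z [76.3 80.4 84.5]
butt0 n 80 c [556.4 220.4] size [18.6 18.2] long axis dir deg 18.4 z [160.  173.8 178.4]
0.1791691156039264 118
butt1 n 76 c [479.  110.6] size [229.6  18.4] long axis dir deg 24.9 z [164.8 174.5 180.4]
1.3896211724964627 112
butt2 n 76 c [489.7  77.8] size [226.1  18. ] long axis dir deg 7.7 z [164.5 174.5 180.1]
1.3896211724964627 107
lightbox n 6526 c [ 635.8 -215.3] size [160.7 251. ] long axis dir deg 98.4 z [44.8 50.3 55.5]
ruler n 1109 c [ 637.8 -216.7] size [ 39.5 242.5] long axis dir deg 101.6 z [48.4 53.1 56.9]
tray n 688 c [ 436.8 -193.8] size [130.1 271.4] long axis dir deg 91.6 z [13.2 21.6 26.5]
ink n 298 c [584.7  30.4] size [ 41.9 412.3] long axis dir deg 179.3 z [ 47.   77.1 111.9]
lot n 726 c [588.1 -83.6] size [ 59.1 499.2] long axis dir deg 151.2 z [ 52.7 114.4 171.6]
jar n 1385 c [539.1 261.6] size [517.3  88.3] long axis dir deg 62.0 z [ 57.3 118.4 124.6]
```

```bash
python3 - <<'E'
from meas import *
f=np.load('top0.npz'); W=f['W'];im=f['im'].astype(int);d=f['d']
X,Y,Z=W[...,0],W[...,1],W[...,2]
v,u=np.mgrid[0:480,0:640]
box=lambda a,b,c,e:(u>a)&(u<b)&(v>c)&(v<e)&(d>0)
for i,(a,b,c,e) in enumerate([(236,262,278,300),(266,290,268,292),(294,318,260,284)]):
    rect(W,box(a,b,c,e)&(Z>.165)&(Z<.19),'butt%d'%i)
r=box(385,480,235,275)&(im[...,2]<im[...,0]-8)&(abs(Z-.052)<.006)
n,l,s,_=cv2.connectedComponentsWithStats(r.astype(np.uint8)); k=1+np.argmax(s[1:,4]); print(s)
rect(W,l==k,'ruler')
for n,b,h in(('ink',box(318,345,190,220),.1),('lot',box(405,440,172,216),.16),('jar',box(130,175,235,282),.115)):
    rect(W,b&(Z>h)&(Z<h+.015),n)
E
```

```text
butt0 n 71 c [556.3 220.5] size [18.5 18.2] long axis dir deg 17.8 z [170.1 174.6 178.4]
butt1 n 70 c [574.7 155.2] size [18.2 17.4] long axis dir deg 17.8 z [168.9 174.6 179.8]
butt2 n 70 c [592.8  91.7] size [18.4 17.9] long axis dir deg 5.2 z [167.5 174.6 179.2]
[[     0      0    640    480 306262]
 [   390    244     83     27    938]]
ruler n 938 c [ 636.5 -211.6] size [ 31.1 197.6] long axis dir deg 100.1 z [48.6 53.2 57. ]
ink n 67 c [771.5  27.6] size [19.  19.6] long axis dir deg 179.4 z [103.2 109.4 113.3]
lot n 122 c [ 785.4 -192.2] size [27.  26.2] long axis dir deg 68.3 z [163.1 169.8 173.3]
jar n 863 c [642.4 454.6] size [77.9 76.2] long axis dir deg 50.9 z [116.3 120.5 125. ]
```

```bash
cat >> h.py <<'E'
def Rdown(yaw):  # tool down, tool x at yaw (deg)
    a=np.radians(yaw); x=np.array([np.cos(a),np.sin(a),0]); z=np.array([0,0,-1.]); return np.stack([x,np.cross(z,x),z],1)
def Rxz(x,z):
    z=np.array(z,float);z/=np.linalg.norm(z);x=np.array(x,float);x-=z*(x@z);x/=np.linalg.norm(x);return np.stack([x,np.cross(z,x),z],1)
def plan(p,Rt,off=0):  # p mm: place of point 'off' mm ahead of TCP
    s=read_state(); R0=R.from_rotvec(s['orientation']).as_matrix(); t=np.array(p)-off*Rt[:,2]
    sl=R0.T@(t-s['tool_pos']*1000); dr=R.from_matrix(R0.T@Rt).as_rotvec()
    print('t',round(s['t'],2),'TCP->',np.round(t,1),'slide',np.round(sl,1),'dr',np.round(dr,3),'rows',int(max(np.linalg.norm(sl)/50,np.linalg.norm(dr)/.15))+1)
def st():
    s=read_state(); print(round(s['t'],2),'q',np.round(s['q'],3),'p',np.round(s['tool_pos']*1000,1),'rv',np.round(s['orientation'],3),'F',np.round(s['force'],1),'open',round(s['opening']*1000,1),'g',round(s['gripper_force'],1))
E
python3 - <<'E'
from h import *
plan([636.5,-211.6,115],Rdown(98.4),186)
E
```

```text
t 0.1 TCP-> [ 636.5 -211.6  301. ] slide [ 530.  -188.5  103.2] dr [-1.000e-03 -1.000e-03 -1.379e+00] rows 12
```

Emit:
servo_tool --increments '[{"slide": [530, -188, 103], "dr": [0, 0, -1.379], "jaw": 1}, {"slide": [530, -188, 103], "dr": [0, 0, -1.379], "jaw": 1}, {"slide": [530, -188, 103], "dr": [0, 0, -1.379], "jaw": 1}, {"slide": [530, -188, 103], "dr": [0, 0, -1.379], "jaw": 1}, {"slide": [530, -188, 103], "dr": [0, 0, -1.379], "jaw": 1}, {"slide": [530, -188, 103], "dr": [0, 0, -1.379], "jaw": 1}, {"slide": [530, -188, 103], "dr": [0, 0, -1.379], "jaw": 1}, {"slide": [530, -188, 103], "dr": [0, 0, -1.379], "jaw": 1}, {"slide": [530, -188, 103], "dr": [0, 0, -1.379], "jaw": 1}, {"slide": [530, -188, 103], "dr": [0, 0, -1.379], "jaw": 1}, {"slide": [530, -188, 103], "dr": [0, 0, -1.379], "jaw": 1}, {"slide": [530, -188, 103], "dr": [0, 0, -1.379], "jaw": 1}, {"slide": [530, -188, 103], "dr": [0, 0, -1.379], "jaw": 1}, {"slide": [530, -188, 103], "dr": [0, 0, -1.379], "jaw": 1}, {"slide": [530, -188, 103], "dr": [0, 0, -1.379], "jaw": 1}, {"slide": [530, -188, 103], "dr": [0, 0, -1.379], "jaw": 1}]'

```text
t: 1.7
tool_pos: [0.6361, -0.2137, 0.3022]
orientation: [2.054, 2.376, -0.0]
force: [-0.0, 0.0, -0.6]
opening: 0.0006
gripper_force: 0.0
```

```bash
python3 - <<'E'
from h import *
st(); plan([636.5,-211.6,57],Rdown(98.4),186)
im,d,p=look('wrist'); save('w1',im); W=cloud(d,p); np.savez('w1.npz',im=im,d=d,W=W)
E
```

```text
1.7 q [-0.4    0.383  1.382 -0.     1.377 -0.546] p [ 636.1 -213.7  302.2] rv [ 2.054  2.376 -0.   ] F [-0.   0.  -0.6] open 0.6 g 0.0
t 1.7 TCP-> [ 636.5 -211.6  243. ] slide [ 2.   0.7 59.2] dr [ 0.     0.    -0.001] rows 2
```

View pics/w1.png

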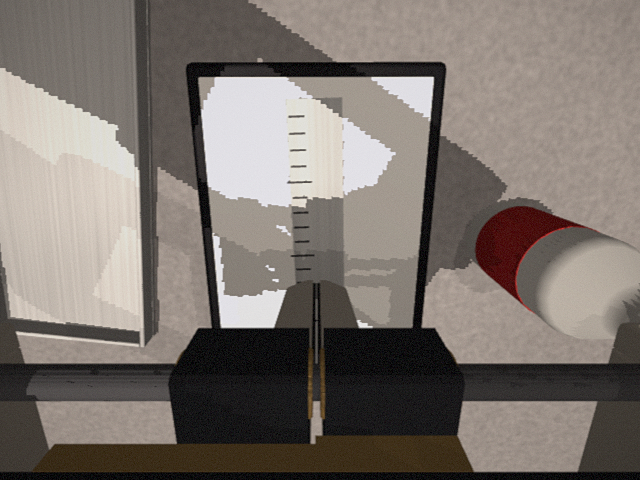

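The wrist view shows the ruler running up from (315,280) to (315,98), with the closed fingertips above its middle. Next I descend to just over it.

Emit:
servo_tool --increments '[{"slide": [2, 1, 30], "dr": [0, 0, 0], "jaw": 1}, {"slide": [2, 1, 59], "dr": [0, 0, 0], "jaw": 1}, {"slide": [2, 1, 59], "dr": [0, 0, 0], "jaw": 1}, {"slide": [2, 1, 61], "dr": [0, 0, 0], "jaw": 1}, {"slide": [2, 1, 62], "dr": [0, 0, 0], "jaw": 1}, {"slide": [2, 1, 62], "dr": [0, 0, 0], "jaw": 1}]'

```text
t: 2.35
tool_pos: [0.6374, -0.2106, 0.24]
orientation: [2.053, 2.378, 0.0]
force: [-0.0, 0.1, -0.7]
opening: 0.0002
gripper_force: 0.0
```

Emit:
servo_tool --increments '[{"slide": [0, 0, 1], "dr": [0, 0, 0], "jaw": 1}, {"slide": [0, 0, 1], "dr": [0, 0, 0], "jaw": 1}, {"slide": [0, 0, 1], "dr": [0, 0, 0], "jaw": 1}]'

```text
t: 2.65
tool_pos: [0.6377, -0.2105, 0.2394]
orientation: [2.052, 2.378, 0.0]
force: [-0.6, -1.2, 3.9]
opening: 0.0004
gripper_force: 2.1
```

Emit:
servo_tool --increments '[{"slide": [0, 0, 0.4], "dr": [0, 0, 0], "jaw": 1}, {"slide": [4, 0, 0.4], "dr": [0, 0, 0], "jaw": 1}, {"slide": [9, 0, 0.4], "dr": [0, 0, 0], "jaw": 1}, {"slide": [14, 0, 0.4], "dr": [0, 0, 0], "jaw": 1}, {"slide": [20, 0, 0.4], "dr": [0, 0, 0], "jaw": 1}]'

```text
t: 3.15
tool_pos: [0.6351, -0.1907, 0.2394]
orientation: [2.051, 2.377, 0.001]
force: [-0.3, -1.4, 5.5]
opening: 0.0003
gripper_force: 2.7
```

```bash
python3 - <<'E'
from h import *
st()
im,d,p=look('wrist'); save('w2',im); W=cloud(d,p)
P=np.load('w1.npz'); 
for n,I,w in(('before',P['im'],P['W']),('now',im,W)):
    I=I.astype(int); v,u=np.mgrid[0:480,0:640]
    m=(u>250)&(u<390)&(v<280)&(I[...,0]>I[...,2]+12)&(w[...,2]>.045)&(w[...,2]<.06)
    q=w[m]*1000; b=np.array([-np.sin(np.radians(8.4)),np.cos(np.radians(8.4)),0]); s=(q-[635.8,-215.3,0])@b
    print(n,m.sum(),'end y_box',np.percentile(s,99.5) if m.sum() else None)
E
```

```text
3.15 q [-0.369  0.421  1.453 -0.     1.265 -0.516] p [ 635.1 -190.7  239.4] rv [2.051e+00 2.377e+00 1.000e-03] F [-0.3 -1.4  5.5] open 0.3 g 2.7
before 15034 end y_box 112.90993452564634
now 13096 end y_box 118.80072782929106
```

View pics/w2.png

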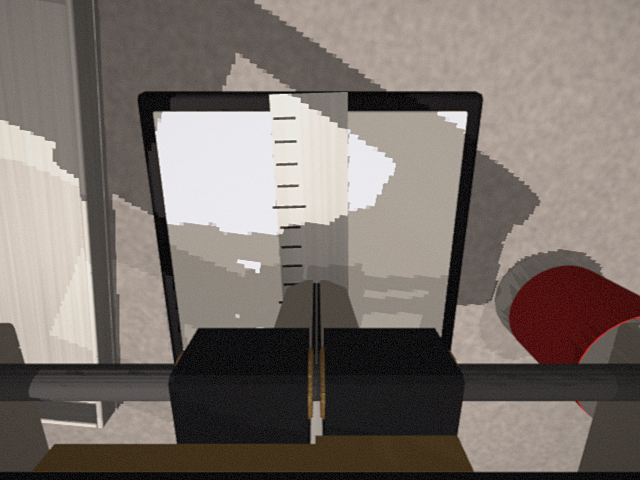

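The ruler slides with the finger: its end is now at (309,93), level with the box's far edge. I'll keep sliding.

Emit:
servo_tool --increments '[{"slide": [6, 0, 0.1], "dr": [0, 0, 0], "jaw": 1}, {"slide": [12, 0, 0.1], "dr": [0, 0, 0], "jaw": 1}, {"slide": [18, 0, 0.1], "dr": [0, 0, 0], "jaw": 1}, {"slide": [24, 0, 0.1], "dr": [0, 0, 0], "jaw": 1}, {"slide": [30, 0, 0.1], "dr": [0, 0, 0], "jaw": 1}, {"slide": [36, 0, 0.1], "dr": [0, 0, 0], "jaw": 1}, {"slide": [42, 0, 0.1], "dr": [0, 0, 0], "jaw": 1}, {"slide": [48, 0, 0.1], "dr": [0, 0, 0], "jaw": 1}, {"slide": [52, 0, 0.1], "dr": [0, 0, 0], "jaw": 1}, {"slide": [52, 0, 0.1], "dr": [0, 0, 0], "jaw": 1}, {"slide": [52, 0, 0.1], "dr": [0, 0, 0], "jaw": 1}, {"slide": [52, 0, 0.1], "dr": [0, 0, 0], "jaw": 1}]'

```text
t: 4.4
tool_pos: [0.6275, -0.1386, 0.2394]
orientation: [2.051, 2.378, 0.002]
force: [-0.5, 1.9, 7.3]
opening: 0.0007
gripper_force: 3.6
```

Emit:
servo_tool --increments '[{"slide": [0, 0, -10], "dr": [0, 0, 0], "jaw": 1}, {"slide": [0, 0, -60], "dr": [0, 0, 0], "jaw": 1}, {"slide": [0, 0, -100], "dr": [0, 0, 0], "jaw": 0.4}, {"slide": [0, 0, -140], "dr": [0, 0, 0], "jaw": 0.4}, {"slide": [-60, 0, -140], "dr": [0, 0, 0], "jaw": 0.4}, {"slide": [-60, 0, -140], "dr": [0, 0, 0], "jaw": 0.4}, {"slide": [-60, 0, -140], "dr": [0, 0, 0], "jaw": 0.4}]'

```text
t: 5.1
tool_pos: [0.6354, -0.2001, 0.3779]
orientation: [-2.055, -2.375, 0.001]
force: [-0.5, 0.3, -0.1]
opening: 0.0359
gripper_force: 0.0
```

```bash
python3 - <<'E'
from h import *
st()
im,d,p=look('wrist'); save('w3',im); np.savez('w3.npz',im=im,d=d,W=cloud(d,p))
E
```

```text
5.1 q [-0.382  0.321  1.318 -0.     1.503 -0.526] p [ 635.4 -200.1  377.9] rv [-2.055e+00 -2.375e+00  1.000e-03] F [-0.5  0.3 -0.1] open 35.9 g 0.0
```

View pics/w3.png

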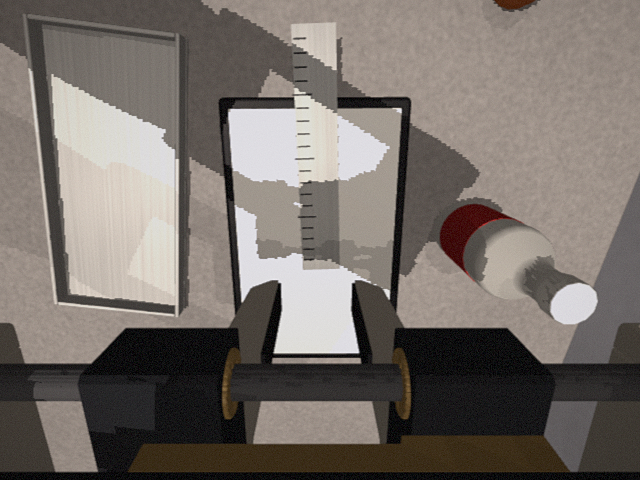

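The ruler now overhangs. Its corners are at (291,24), (336,23), (303,270) and (339,268), and the box's far edge is at row 98.

```bash
cat >> h.py <<'E'
def ray(p,px,z): # z mm
    M=R.from_rotvec(np.ravel(p['rvec'])).as_matrix(); C=-M.T@np.ravel(p['tvec'])*1000
    r=M.T@np.array([(px[0]-p['cx'])/p['fx'],(px[1]-p['cy'])/p['fy'],1]); return C+r*(z-C[2])/r[2]
E
python3 - <<'E'
from h import *
p=camera_params('wrist')
c=[ray(p,q,53) for q in((291.5,23.5),(336.5,22.5),(339,268.5),(303,270))]
for q in c: print(np.round(q,1))
e1=(c[0]+c[1])/2; e2=(c[2]+c[3])/2; v=e1-e2; print('end',e1,'len',np.linalg.norm(v),'ang',np.degrees(np.arctan2(v[1],v[0])),'w',np.linalg.norm(c[0]-c[1]),np.linalg.norm(c[2]-c[3]),'mid',(e1+e2)/2)
ed=ray(p,(315,98),50); print('edge',ed)
u=v/np.linalg.norm(v); a=np.degrees(np.arctan2(v[1],v[0]))
g=e1-u*22
plan([g[0],g[1],140],Rdown(a),180)
print('tray',[np.round(ray(p,q,22),0) for q in((25,15),(182,34),(180,317),(57,304))])
E
```

```text
[592.8 -44.9  53. ]
[626.3 -39.3  53. ]
[ 661.1 -235.9   53. ]
[ 628.5 -242.2   53. ]
end [609.5458149  -42.11032793  53.        ] len 200.05777882762297 ang 100.14544577719629 w 34.03177250177707 33.164661502069734 mid [ 627.16565945 -140.57514294   53.        ]
edge [617.93453295 -94.10663753  50.        ]
t 5.15 TCP-> [613.4 -63.8 320. ] slide [136.7  -2.1  57.4] dr [-0.002 -0.001 -0.032] rows 3
tray [array([370., -63.,  22.]), array([500., -59.,  22.]), array([ 507., -327.,   22.]), array([ 379., -331.,   22.])]
```

Emit:
servo_tool --increments '[{"slide": [135, -2, 50], "dr": [0, 0, -0.032], "jaw": 0.3}, {"slide": [135, -2, 50], "dr": [0, 0, -0.032], "jaw": 0.3}, {"slide": [135, -2, 50], "dr": [0, 0, -0.032], "jaw": 0.3}, {"slide": [135, -2, 57], "dr": [0, 0, -0.032], "jaw": 0.3}, {"slide": [135, -2, 100], "dr": [0, 0, -0.032], "jaw": 0.3}, {"slide": [135, -2, 130], "dr": [0, 0, -0.032], "jaw": 0.3}, {"slide": [135, -2, 146], "dr": [0, 0, -0.032], "jaw": 0.3}, {"slide": [135, -2, 146], "dr": [0, 0, -0.032], "jaw": 0.3}, {"slide": [135, -2, 146], "dr": [0, 0, -0.032], "jaw": 0.3}]'

```text
t: 6.05
tool_pos: [0.6143, -0.0652, 0.2331]
orientation: [2.014, 2.411, 0.0]
force: [0.5, -0.1, -0.0]
opening: 0.065
gripper_force: 0.0
```

```bash
python3 - <<'E'
from h import *
st();im,d,p=look('wrist'); save('w4',im)
g=np.array([609.5,-42.1])-24*np.array([np.cos(np.radians(100.1)),np.sin(np.radians(100.1))])
plan([*g,51.5],Rdown(100.1),180.5)
E
```

```text
6.05 q [-0.189  0.318  1.597  0.     1.227 -0.368] p [614.3 -65.2 233.1] rv [2.014 2.411 0.   ] F [ 0.5 -0.1 -0. ] open 65.0 g 0.0
t 6.1 TCP-> [613.7 -65.7 232. ] slide [-0.2 -1.2  2.1] dr [0.002 0.001 0.003] rows 1
```

View pics/w4.png

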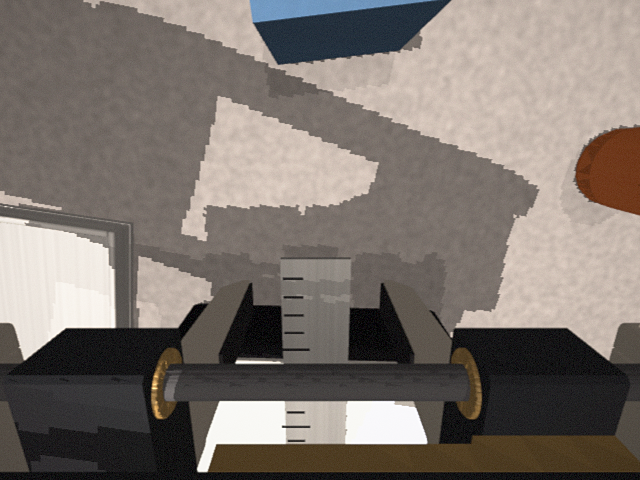

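The ruler's end at (315,258) lies centred between the open fingers at (228,320) and (402,320), beyond the box edge. I'll grip hard and lift.

Emit:
servo_tool --increments '[{"slide": [0, -1, 1], "dr": [0, 0, 0], "jaw": 0.5}, {"slide": [0, -1, 1], "dr": [0, 0, 0], "jaw": 0.8}, {"slide": [0, -1, 1], "dr": [0, 0, 0], "jaw": 0.8}, {"slide": [0, -1, 1], "dr": [0, 0, 0], "jaw": 0.8}, {"slide": [0, -1, 1], "dr": [0, 0, 0], "jaw": 0.8}, {"slide": [0, -1, 1], "dr": [0, 0, 0], "jaw": 0.8}, {"slide": [0, -1, 1], "dr": [0, 0, 0], "jaw": 0.8}]' --force 50

```text
t: 6.8
tool_pos: [0.6131, -0.0654, 0.2314]
orientation: [2.014, 2.411, 0.0]
force: [-0.0, 0.2, 1.6]
opening: 0.0324
gripper_force: 50.0
```

Emit:
servo_tool --increments '[{"slide": [0, -1, -2], "dr": [0, 0, 0], "jaw": 0.8}, {"slide": [0, -1, -10], "dr": [0, 0, 0], "jaw": 0.8}, {"slide": [0, -1, -20], "dr": [0, 0, 0], "jaw": 0.8}, {"slide": [0, -1, -40], "dr": [0, 0, 0], "jaw": 0.8}, {"slide": [0, -1, -60], "dr": [0, 0, 0], "jaw": 0.8}, {"slide": [0, -1, -80], "dr": [0, 0, 0], "jaw": 0.8}, {"slide": [0, -1, -80], "dr": [0, 0, 0], "jaw": 0.8}, {"slide": [0, -1, -80], "dr": [0, 0, 0], "jaw": 0.8}]'

```text
t: 7.6
tool_pos: [0.6122, -0.0656, 0.3119]
orientation: [2.013, 2.41, 0.001]
force: [0.5, 0.4, -0.5]
opening: 0.0322
gripper_force: 50.0
```

```bash
cat > tray.py <<'E'
from meas import *
im,d,p=look('top'); W=cloud(d,p); Z=W[...,2]; v,u=np.mgrid[0:480,0:640]
t=(W[...,0]<.53)&(W[...,0]>.33)&(W[...,1]>-.4)&(W[...,1]<-.0)&(d>0)&(Z>.014)&(Z<.03)
n,l,s,_=cv2.connectedComponentsWithStats(cv2.dilate(t.astype(np.uint8),np.ones((3,3)))); k=1+np.argmax(s[1:,4])
rect(W,(l==k)&t,'tray')
E
python3 - <<'E'
from h import *
st(); import tray
from meas import *
im,d,p=look('scene'); save('s1',im); W=cloud(d,p)
cv2.imwrite('pics/s1c.png',cv2.resize(im[130:330,120:420,::-1],(750,500)))
E
```

```text
7.6 q [-0.19   0.231  1.547  0.     1.362 -0.369] p [612.2 -65.6 311.9] rv [2.013e+00 2.410e+00 1.000e-03] F [ 0.5  0.4 -0.5] open 32.2 g 50.0
tray n 338 c [ 438.4 -250.6] size [130.6 157. ] long axis dir deg 91.2 z [15.9 21.6 26.6]
```

View pics/s1c.png

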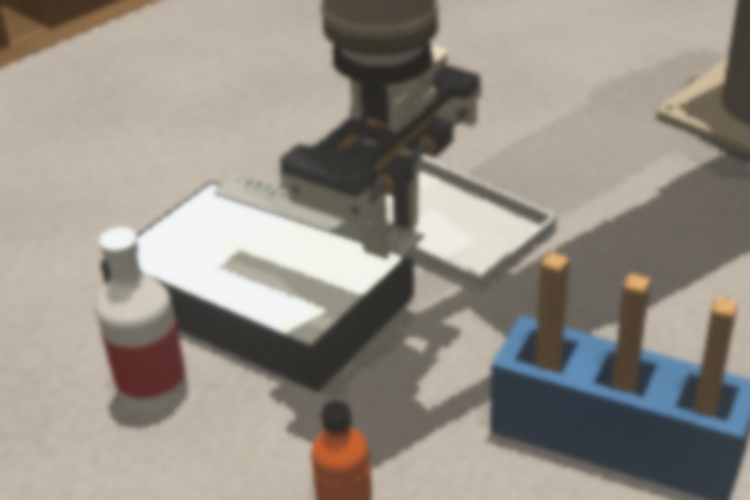

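The ruler is held level, well clear above the box, and the tray is unchanged.

```bash
python3 - <<'E'
from h import *
plan([436.6,-118,290],Rdown(91.4))
E
```

```text
t 7.7 TCP-> [ 436.6 -118.   290. ] slide [ -20.6 -181.5   20.3] dr [-0.002 -0.001  0.155] rows 4
```

Emit:
servo_tool --increments '[{"slide": [-5, -40, 0], "dr": [0, 0, 0.03], "jaw": 0.8}, {"slide": [-10, -80, 0], "dr": [0, 0, 0.06], "jaw": 0.8}, {"slide": [-14, -120, 5], "dr": [0, 0, 0.1], "jaw": 0.8}, {"slide": [-18, -160, 12], "dr": [0, 0, 0.13], "jaw": 0.8}, {"slide": [-21, -181, 20], "dr": [0, 0, 0.155], "jaw": 0.8}, {"slide": [-21, -181, 20], "dr": [0, 0, 0.155], "jaw": 0.8}, {"slide": [-21, -181, 50], "dr": [0, 0, 0.155], "jaw": 0.8}, {"slide": [-21, -181, 80], "dr": [0, 0, 0.155], "jaw": 0.8}, {"slide": [-21, -181, 95], "dr": [0, 0, 0.155], "jaw": 0.8}, {"slide": [-21, -181, 95], "dr": [0, 0, 0.155], "jaw": 0.8}]'

```text
t: 8.7
tool_pos: [0.4367, -0.1176, 0.2132]
orientation: [-2.19, -2.245, 0.003]
force: [0.3, 0.5, -0.4]
opening: 0.0325
gripper_force: 50.0
```

```bash
python3 - <<'E'
from h import *
st(); import tray
E
```

```text
8.7 q [-0.377 -0.081  2.071  0.     1.158 -0.401] p [ 436.7 -117.6  213.2] rv [-2.19  -2.245  0.003] F [ 0.3  0.5 -0.4] open 32.5 g 50.0
tray n 224 c [ 439.1 -292.2] size [130.1  74.2] long axis dir deg 2.2 z [15.2 21.5 26.6]
```

Emit:
servo_tool --increments '[{"slide": [0, 0, 8], "dr": [0, 0, 0], "jaw": 0.8}, {"slide": [0, 0, 15], "dr": [0, 0, 0], "jaw": 0.8}, {"slide": [0, 0, 20], "dr": [0, 0, 0], "jaw": 0.8}, {"slide": [0, 0, 21], "dr": [0, 0, 0], "jaw": 0.8}, {"slide": [0, 0, 21], "dr": [0, 0, 0], "jaw": 0.8}]'

```text
t: 9.25
tool_pos: [0.4376, -0.1184, 0.1952]
orientation: [-2.194, -2.248, 0.0]
force: [-0.8, -0.3, -0.3]
opening: 0.0322
gripper_force: 50.0
```

Emit:
servo_tool --increments '[{"slide": [0, 0, 0], "dr": [0, 0, 0], "jaw": 0.5}, {"slide": [0, 0, 0], "dr": [0, 0, 0], "jaw": 0.4}, {"slide": [0, 0, 0], "dr": [0, 0, 0], "jaw": 0.4}, {"slide": [0, 0, 0], "dr": [0, 0, 0], "jaw": 0.4}, {"slide": [0, 0, -20], "dr": [0, 0, 0], "jaw": 0.4}, {"slide": [0, 0, -60], "dr": [0, 0, 0], "jaw": 0.4}, {"slide": [0, 0, -110], "dr": [0, 0, 0], "jaw": 0.4}, {"slide": [0, 0, -160], "dr": [0, 0, 0], "jaw": 0.4}, {"slide": [0, 0, -210], "dr": [0, 0, 0], "jaw": 0.4}, {"slide": [0, 0, -210], "dr": [0, 0, 0], "jaw": 0.4}]'

```text
t: 10.25
tool_pos: [0.4392, -0.119, 0.4138]
orientation: [2.186, 2.239, 0.008]
force: [-0.2, 0.3, 0.3]
opening: 0.0559
gripper_force: 0.0
```

```bash
python3 - <<'E'
from h import *
st(); im,d,p=look('scene'); save('s2',im); cv2.imwrite('pics/s2c.png',cv2.resize(im[130:330,120:420,::-1],(750,500)))
E
```

```text
10.25 q [-0.377 -0.283  1.864  0.     1.547 -0.401] p [ 439.2 -119.   413.8] rv [2.186 2.239 0.008] F [-0.2  0.3  0.3] open 55.9 g 0.0
```

View pics/s2c.png

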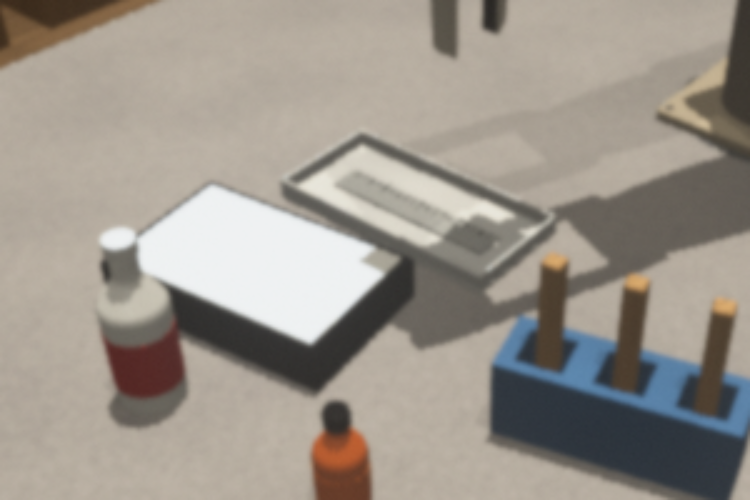

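The ruler lies flat in the tray. Before flipping the brushes I'll fit the arm's geometry to the logged poses, to see which pitches the arm can reach.

```bash
python3 - <<'E'
import numpy as np
D=np.array([[-1.317,.1311,1.4891,199.4,-565.7,403.8],[-.4,.383,1.382,636.1,-213.7,302.2],[-.369,.421,1.453,635.1,-190.7,239.4],[-.382,.321,1.318,635.4,-200.1,377.9],[-.189,.318,1.597,614.3,-65.2,233.1],[-.19,.231,1.547,612.2,-65.6,311.9],[-.377,-.081,2.071,436.7,-117.6,213.2],[-.377,-.283,1.864,439.2,-119,413.8]])
q1,q2,q3,x,y,z=D.T
rp=np.cos(q1)*x+np.sin(q1)*y; lat=-np.sin(q1)*x+np.cos(q1)*y
print('lat',lat)
q23=q2+q3
for full in(0,1):
  A=[];b=[]
  for i in range(len(x)):
    s2,c2,s,c=np.sin(q2[i]),np.cos(q2[i]),np.sin(q23[i]),np.cos(q23[i])
    A.append([1,0,s2,s]+([-c] if full else []));b.append(rp[i])
    A.append([0,1,c2,c]+([s] if full else []));b.append(z[i])
  sol,res,_,_=np.linalg.lstsq(np.array(A),np.array(b),rcond=None); print('a0,h-d6,a2,a3',sol,'rms',np.sqrt(res/len(b)))
E
```

```text
lat [50.97623824 50.87827312 51.20602905 51.18556148 51.37375836 51.19993768
 51.42226812 51.04091765]
a0,h-d6,a2,a3 [-10.24290992  77.40838574 358.31953506 553.66780349] rms [6.22899102]
a0,h-d6,a2,a3 [  0.83070523 131.33403229 367.96911445 553.66033257 -65.07627311] rms [0.57339219]
```

Emit:
servo_tool --increments '[{"slide": [0, 0, 0], "dr": [0.1, 0.1, 0], "jaw": 0.4}, {"slide": [0, 0, 0], "dr": [0.2, 0.2, 0], "jaw": 0.4}, {"slide": [0, 0, 0], "dr": [0.3, 0.3, 0], "jaw": 0.4}, {"slide": [0, 0, 0], "dr": [0.4, 0.4, 0], "jaw": 0.4}, {"slide": [0, 0, 0], "dr": [0.4, 0.4, 0], "jaw": 0.4}, {"slide": [0, 0, 0], "dr": [0.4, 0.4, 0], "jaw": 0.4}]'

```text
t: 10.9
tool_pos: [0.4377, -0.1186, 0.4035]
orientation: [-1.801, -1.843, 0.01]
force: [0.3, -0.4, 0.8]
opening: 0.0557
gripper_force: 0.0
```

```bash
cat > kin.py <<'E'
from h import *
from scipy.optimize import least_squares
E_=lambda ax,a:R.from_euler(ax,a).as_matrix()
K=dict(h=.2813,d6=.15,s4=1)
def fk(q):
    s,c=np.sin(q[1]+q[2]),np.cos(q[1]+q[2])
    Rm=E_('z',q[0])@E_('y',q[1]+q[2])@E_('z',K['s4']*q[3])@E_('y',q[4])@E_('z',q[5]+np.pi/2)
    p=E_('z',q[0])@np.array([.368*np.sin(q[1])+.5537*s+.065*c+.0008,.0511,.1313+K['d6']+.368*np.cos(q[1])+.5537*c-.065*s])+K['d6']*Rm[:,2]
    return p,Rm
LO=np.array([-2.96,-.89,.02,-1.34,0,-2.66]);HI=np.array([2.96,2.26,2.5,4.48,2.73,2.66])
def ik(p,Rt,q0):
    f=lambda q:np.r_[(fk(q)[0]-p)*5,R.from_matrix(Rt.T@fk(q)[1]).as_rotvec()]
    r=least_squares(f,np.clip(q0,LO+.01,HI-.01),bounds=(LO,HI)); return r.x,np.abs(r.fun).max()
E
python3 - <<'E'
from kin import *
s=read_state(); st(); R0=R.from_rotvec(s['orientation']).as_matrix()
for s4 in(1,-1):
  for d in (.1,.11,.12,.13,.14,.15,.16,.18):
    K['s4']=s4;K['d6']=d; p,Rm=fk(s['q']); print(s4,d,np.round((p-s['tool_pos'])*1000,1),np.round(R.from_matrix(R0.T@Rm).as_rotvec(),3))
E
```

```text
10.9 q [-0.448  0.     1.681  0.182  1.997 -0.441] p [ 437.7 -118.6  403.5] rv [-1.801 -1.843  0.01 ] F [ 0.3 -0.4  0.8] open 55.7 g 0.0
1 0.1 [ 36.  -34.1 -14.1] [ 0. -0.  0.]
1 0.11 [ 32.2 -30.4 -12.6] [ 0. -0.  0.]
1 0.12 [ 28.3 -26.7 -11. ] [ 0. -0.  0.]
1 0.13 [ 24.4 -23.   -9.5] [ 0. -0.  0.]
1 0.14 [ 20.5 -19.3  -7.9] [ 0. -0.  0.]
1 0.15 [ 16.6 -15.7  -6.4] [ 0. -0.  0.]
1 0.16 [ 12.8 -12.   -4.8] [ 0. -0.  0.]
1 0.18 [ 5.  -4.6 -1.7] [ 0. -0.  0.]
-1 0.1 [ 21.8 -63.7 -14.1] [ 0.141 -0.299  0.15 ]
-1 0.11 [ 16.5 -63.  -12.6] [ 0.141 -0.299  0.15 ]
-1 0.12 [ 11.2 -62.3 -11. ] [ 0.141 -0.299  0.15 ]
-1 0.13 [  5.9 -61.6  -9.5] [ 0.141 -0.299  0.15 ]
-1 0.14 [  0.6 -60.8  -7.9] [ 0.141 -0.299  0.15 ]
-1 0.15 [ -4.7 -60.1  -6.4] [ 0.141 -0.299  0.15 ]
-1 0.16 [-10.  -59.4  -4.8] [ 0.141 -0.299  0.15 ]
-1 0.18 [-20.6 -57.9  -1.7] [ 0.141 -0.299  0.15 ]
```

```bash
sed -i "s/d6=.15/d6=.193/" kin.py; python3 - <<'E'
from kin import *
s=read_state();print(np.round((fk(s['q'])[0]-s['tool_pos'])*1000,1))
a=np.radians(16.4); cy=np.array([-np.sin(a),np.cos(a)]); C=np.array([.5746,.1551])
for k in(68,0,-68):
  w=C+cy*k/1000
  for yaw in (16.4,):
   for pit in (0,10):
    t=np.radians(yaw); pp=np.radians(pit); z=np.array([np.cos(t)*np.cos(pp),np.sin(t)*np.cos(pp),-np.sin(pp)])
    for gz in(.095,.19):
     for xs in(1,-1):
      Rt=Rxz([0,0,xs],z); p=np.r_[w,gz]-.167*z
      best=min((ik(p,Rt,[.2,.3,2.2,q4,1.1,q6]) for q4 in(0,3.14,1.57) for q6 in(-1.57,1.57)),key=lambda r:r[1])
      print(k,yaw,pit,gz,xs,np.round(best[0],2),round(best[1],4))
E
```

```text
[-0.   0.2  0.3]
68 16.4 0 0.095 1 [ 0.3   0.49  2.42  3.16  1.34 -1.57] 0.0
68 16.4 0 0.095 -1 [0.3  0.49 2.42 3.16 1.34 1.57] 0.0
68 16.4 0 0.19 1 [ 0.34  0.16  2.5   3.23  1.16 -1.61] 0.0852
68 16.4 0 0.19 -1 [0.34 0.16 2.5  3.23 1.16 1.53] 0.0852
68 16.4 10 0.095 1 [ 0.31  0.23  2.5   3.18  1.   -1.59] 0.027
68 16.4 10 0.095 -1 [0.31 0.23 2.5  3.18 1.   1.55] 0.027
68 16.4 10 0.19 1 [ 0.39 -0.08  2.5   3.4   0.73 -1.75] 0.1821
68 16.4 10 0.19 -1 [ 0.39 -0.08  2.5   3.4   0.73  1.39] 0.1821
0 16.4 0 0.095 1 [ 0.01  0.49  2.44  2.86  1.36 -1.51] 0.0
0 16.4 0 0.095 -1 [0.01 0.49 2.44 2.86 1.36 1.63] 0.0
0 16.4 0 0.19 1 [ 0.02  0.19  2.5   2.85  1.21 -1.45] 0.1124
0 16.4 0 0.19 -1 [0.02 0.19 2.5  2.85 1.21 1.7 ] 0.1124
0 16.4 10 0.095 1 [ 0.02  0.24  2.5   2.83  1.04 -1.45] 0.0461
0 16.4 10 0.095 -1 [0.02 0.24 2.5  2.83 1.04 1.69] 0.0461
0 16.4 10 0.19 1 [ 0.03 -0.05  2.5   2.75  0.79 -1.32] 0.2475
0 16.4 10 0.19 -1 [ 0.03 -0.05  2.5   2.75  0.79  1.82] 0.2475
-68 16.4 0 0.095 1 [-0.25  0.49  2.41  2.59  1.37 -1.45] 0.0
-68 16.4 0 0.095 -1 [-0.25  0.49  2.41  2.59  1.37  1.7 ] 0.0
-68 16.4 0 0.19 1 [-0.26  0.14  2.5   2.52  1.2  -1.29] 0.0779
-68 16.4 0 0.19 -1 [-0.26  0.14  2.5   2.52  1.2   1.85] 0.0779
-68 16.4 10 0.095 1 [-0.24  0.21  2.5   2.52  1.03 -1.32] 0.0103
-68 16.4 10 0.095 -1 [-0.24  0.21  2.5   2.52  1.03  1.82] 0.0103
-68 16.4 10 0.19 1 [-0.27 -0.09  2.5   2.27  0.87 -1.01] 0.1764
-68 16.4 10 0.19 -1 [-0.27 -0.09  2.5   2.27  0.87  2.13] 0.1764
```

```bash
python3 - <<'E'
from kin import *
a=np.radians(16.4); cy=np.array([-np.sin(a),np.cos(a)]); C=np.array([.5746,.1551])
for k in(68,0,-68):
  w=C+cy*k/1000
  for yaw in range(-120,150,15):
    t=np.radians(yaw); z=np.array([np.cos(t),np.sin(t),0]); o=[]
    for gz in(.095,.14,.19):
      Rt=Rxz([0,0,1],z); p=np.r_[w,gz]-.167*z
      best=min((ik(p,Rt,[q1,.3,2.,q4,1.3,-1.57]) for q4 in(-1.2,0.5,1.57,3.14) for q1 in(0,.4)),key=lambda r:r[1])
      o.append((round(best[1],3),list(np.round(best[0],1))))
    print(k,yaw,*o)
E
```

```text
68 -120 (np.float64(0.043), [np.float64(0.6), np.float64(1.7), np.float64(0.1), np.float64(-1.1), np.float64(2.6), np.float64(-2.7)]) (np.float64(0.033), [np.float64(0.6), np.float64(1.6), np.float64(0.2), np.float64(-1.2), np.float64(2.6), np.float64(-2.7)]) (np.float64(0.037), [np.float64(0.6), np.float64(1.5), np.float64(0.3), np.float64(-1.2), np.float64(2.6), np.float64(-2.7)])
68 -105 (np.float64(0.0), [np.float64(0.7), np.float64(1.5), np.float64(0.5), np.float64(-1.1), np.float64(2.4), np.float64(-2.6)]) (np.float64(0.0), [np.float64(0.7), np.float64(1.4), np.float64(0.5), np.float64(-1.1), np.float64(2.4), np.float64(-2.6)]) (np.float64(0.0), [np.float64(0.7), np.float64(1.3), np.float64(0.6), np.float64(-1.2), np.float64(2.4), np.float64(-2.6)])
68 -90 (np.float64(0.0), [np.float64(0.7), np.float64(1.3), np.float64(0.8), np.float64(-1.1), np.float64(2.2), np.float64(-2.5)]) (np.float64(0.0), [np.float64(0.7), np.float64(1.2), np.float64(0.9), np.float64(-1.2), np.float64(2.2), np.float64(-2.5)]) (np.float64(0.0), [np.float64(0.7), np.float64(1.1), np.float64(0.9), np.float6
[... 18683 characters left out ...]
), np.float64(0.8), np.float64(1.0), np.float64(2.3), np.float64(-0.7)]) (np.float64(0.0), [np.float64(-0.3), np.float64(1.2), np.float64(0.9), np.float64(1.1), np.float64(2.3), np.float64(-0.7)]) (np.float64(0.0), [np.float64(-0.3), np.float64(1.1), np.float64(0.9), np.float64(1.1), np.float64(2.3), np.float64(-0.6)])
-68 135 (np.float64(0.0), [np.float64(-0.3), np.float64(1.5), np.float64(0.4), np.float64(1.0), np.float64(2.5), np.float64(-0.6)]) (np.float64(0.0), [np.float64(-0.3), np.float64(1.4), np.float64(0.5), np.float64(1.1), np.float64(2.5), np.float64(-0.6)]) (np.float64(0.0), [np.float64(-0.3), np.float64(1.3), np.float64(0.6), np.float64(1.1), np.float64(2.5), np.float64(-0.6)])
```

```bash
cat >> kin.py <<'E'
A16=np.radians(16.4); CY=np.array([-np.sin(A16),np.cos(A16)]); CC=np.array([.5746,.1551])
def pose(k,yaw,gz,xs,roll=0):  # horizontal tool over well k; xs=+1: tool x up
    t=np.radians(yaw); z=np.array([np.cos(t),np.sin(t),0]); Rt=Rxz([0,0,xs],z)@E_('z',roll)
    return np.r_[CC+CY*k/1000,gz]-.167*z,Rt
E
python3 - <<'E'
from kin import *
for k in(68,0,-68):
  q=np.array([-.5,.2,2.3,1.8,1.4,-1.1])
  for yaw,gz,roll in((60,.29,0),(60,.25,0),(45,.21,0),(45,.145,0),(31.4,.098,0),(31.4,.092,0),(45,.145,0),(45,.21,0),(60,.29,0),(60,.29,1.0),(60,.29,2.),(60,.29,np.pi),(75,.29,np.pi),(50,.29,np.pi)):
    p,Rt=pose(k,yaw,gz,1,roll); q,e=ik(p,Rt,q); print(k,yaw,gz,round(roll,1),np.round(q,2),'err',round(e,4))
E
```

```text
68 60 0.29 0 [-0.37 -0.01  2.27  1.67  1.45 -0.69] err 0.0
68 60 0.25 0 [-0.37  0.11  2.25  1.68  1.46 -0.8 ] err 0.0
68 45 0.21 0 [-0.28  0.05  2.45  1.98  1.28 -0.99] err 0.0
68 45 0.145 0 [-0.28  0.33  2.37  2.03  1.36 -1.18] err 0.0
68 31.4 0.098 0 [-0.07  0.48  2.41  2.5   1.37 -1.42] err 0.0
68 31.4 0.092 0 [-0.07  0.51  2.4   2.51  1.38 -1.43] err 0.0
68 45 0.145 0 [-0.28  0.33  2.37  2.03  1.36 -1.18] err 0.0
68 45 0.21 0 [-0.28  0.05  2.45  1.98  1.28 -0.99] err 0.0
68 60 0.29 0 [-0.37 -0.01  2.27  1.67  1.45 -0.69] err 0.0
68 60 0.29 1.0 [-0.37 -0.01  2.27  1.67  1.45  0.31] err 0.0
68 60 0.29 2.0 [-0.37 -0.01  2.27  1.67  1.45  1.31] err 0.0
68 60 0.29 3.1 [-0.37 -0.01  2.27  1.67  1.45  2.45] err 0.0
68 75 0.29 3.1 [-0.38  0.22  2.02  1.5   1.66  2.47] err 0.0
68 50 0.29 3.1 [-0.33 -0.19  2.43  1.81  1.28  2.43] err 0.0
0 60 0.29 0 [-0.5   0.09  2.17  1.59  1.55 -0.69] err 0.0
0 60 0.25 0 [-0.5   0.2   2.15  1.59  1.55 -0.78] err 0.0
0 45 0.21 0 [-0.45  0.13  2.36  1.84  1.37 -0.95] err 0.0
0 45 0.145 0 [-0.45  0.37  2.29  1.87  1.42 -1.12] err 0.0
0 31.4 0.098 0 [-0.31  
[... 731 characters left out ...]
3  1.45 -0.91] err 0.0
-68 45 0.145 0 [-0.59  0.43  2.19  1.74  1.47 -1.06] err 0.0
-68 31.4 0.098 0 [-0.5   0.52  2.3   2.07  1.41 -1.29] err 0.0
-68 31.4 0.092 0 [-0.5   0.54  2.29  2.07  1.42 -1.3 ] err 0.0
-68 45 0.145 0 [-0.59  0.43  2.19  1.74  1.47 -1.06] err 0.0
-68 45 0.21 0 [-0.59  0.22  2.25  1.73  1.45 -0.91] err 0.0
-68 60 0.29 0 [-0.6   0.2   2.04  1.52  1.63 -0.67] err 0.0
-68 60 0.29 1.0 [-0.6   0.2   2.04  1.52  1.63  0.33] err 0.0
-68 60 0.29 2.0 [-0.6   0.2   2.04  1.52  1.63  1.33] err 0.0
-68 60 0.29 3.1 [-0.6   0.2   2.04  1.52  1.63  2.47] err 0.0
-68 75 0.29 3.1 [-0.57  0.41  1.78  1.39  1.82  2.5 ] err 0.0
-68 50 0.29 3.1 [-0.6   0.05  2.21  1.63  1.49  2.45] err 0.0
```

```bash
cat >> kin.py <<'E'
def chk(p,Rt,n=12,lin=None):
    from scipy.spatial.transform import Slerp
    s=read_state(); q=s['q']; R0=R.from_rotvec(s['orientation']); sl=Slerp([0,1],R.concatenate([R0,R.from_matrix(Rt)]))
    for f in np.linspace(0,1,n+1)[1:]:
        q,e=ik(s['tool_pos']*(1-f)+p*f,sl(f).as_matrix(),q)
        if e>.003 or f==1: print(round(f,2),np.round(q,2),'err',round(e,3))
    plan(p*1000,Rt)
E
python3 - <<'E'
from kin import *
p,Rt=pose(68,60,.31,1); chk(p,Rt)
E
```

```text
1.0 [-0.37 -0.07  2.27  1.66  1.45 -0.64] err 0.0
t 10.9 TCP-> [471.9  75.7 310. ] slide [146.2  86.1 137.4] dr [-0.776  1.219  0.025] rows 10
```

```bash
python3 - <<'E'
from kin import *
p,Rt=pose(68,60,.31,1); p0=np.array([.44,-.119,.36]); chk(p0,Rt)
q=[-.5,0,2,1.6,1.5,-.6]
for f in (0,.25,.5,.75,1): q,e=ik(p0*(1-f)+p*f,Rt,q);print(np.round(q,2),e)
E
```

```text
1.0 [-0.81 -0.01  2.1   1.43  1.82 -0.54] err 0.0
t 10.9 TCP-> [ 440. -119.  360.] slide [-16.6  18.5  35.8] dr [-0.776  1.219  0.025] rows 10
[-0.81 -0.01  2.1   1.43  1.82 -0.54] 2.0664026045835726e-12
[-0.71 -0.05  2.17  1.47  1.73 -0.56] 4.069244941007355e-12
[-0.61 -0.07  2.22  1.52  1.64 -0.58] 5.717648576819556e-13
[-0.49 -0.08  2.26  1.59  1.55 -0.61] 7.598088824778415e-15
[-0.37 -0.07  2.27  1.66  1.45 -0.64] 1.753514939140143e-15
```

Emit:
servo_tool --increments '[{"slide": [-16, 18, 36], "dr": [-0.08, 0.12, 0], "jaw": 0.5}, {"slide": [-16, 18, 36], "dr": [-0.155, 0.244, 0.005], "jaw": 0.5}, {"slide": [-16, 18, 36], "dr": [-0.233, 0.366, 0.0075], "jaw": 0.5}, {"slide": [-16, 18, 36], "dr": [-0.31, 0.488, 0.01], "jaw": 0.5}, {"slide": [-16, 18, 36], "dr": [-0.388, 0.61, 0.0125], "jaw": 0.5}, {"slide": [-16, 18, 36], "dr": [-0.466, 0.731, 0.015], "jaw": 0.5}, {"slide": [-16, 18, 36], "dr": [-0.543, 0.853, 0.0175], "jaw": 0.5}, {"slide": [-16, 18, 36], "dr": [-0.621, 0.975, 0.02], "jaw": 0.5}, {"slide": [-16, 18, 36], "dr": [-0.7, 1.097, 0.0225], "jaw": 0.5}, {"slide": [-16, 18, 36], "dr": [-0.776, 1.219, 0.025], "jaw": 0.5}, {"slide": [-16, 18, 36], "dr": [-0.776, 1.219, 0.025], "jaw": 0.5}, {"slide": [-16, 18, 36], "dr": [-0.776, 1.219, 0.025], "jaw": 0.5}, {"slide": [-16, 18, 36], "dr": [-0.776, 1.219, 0.025], "jaw": 0.5}]'

```text
t: 12.2
tool_pos: [0.4396, -0.1179, 0.3626]
orientation: [-1.584, -0.918, -1.58]
force: [-0.6, -0.0, 0.0]
opening: 0.0464
gripper_force: 0.0
```

```bash
python3 - <<'E'
from kin import *
st(); p,Rt=pose(68,60,.31,1); chk(p,Rt)
E
```

```text
12.2 q [-0.804 -0.026  2.107  1.427  1.816 -0.529] p [ 439.6 -117.9  362.6] rv [-1.584 -0.918 -1.58 ] F [-0.6 -0.   0. ] open 46.4 g 0.0
1.0 [-0.37 -0.07  2.27  1.66  1.45 -0.64] err 0.0
t 12.2 TCP-> [471.9  75.7 310. ] slide [-52.  -68.4 184.2] dr [-0.003  0.003  0.001] rows 5
```

```bash
cat >> kin.py <<'E'
import json
def seq(wps,jaw,hold=2,step=(40,.13)):
    """wps: list of (k,yaw,gz,xs,roll). prints rows in the present tool frame"""
    s=read_state(); R0=R.from_rotvec(s['orientation']).as_matrix(); p0=s['tool_pos']; q=s['q']
    cur=None; rows=[]; pc,Rc=p0,R0
    for w in wps:
        if cur is None: 
            p,Rt=pose(*w); n=int(np.ceil(max(np.linalg.norm(p-pc)*1000/step[0],np.linalg.norm(R.from_matrix(Rc.T@Rt).as_rotvec())/step[1],1)))
            v=R.from_matrix(Rc.T@Rt).as_rotvec()
            P=[(pc+(p-pc)*f,Rc@R.from_rotvec(v*f).as_matrix()) for f in np.linspace(0,1,n+1)[1:]]
        else:
            a=np.array(cur,float);b=np.array(w,float)
            p1,R1=pose(*w); p_,R_=pose(*cur)
            n=int(np.ceil(max(np.linalg.norm(p1-p_)*1000/step[0],abs(b[1]-a[1])*np.pi/180/step[1],abs(b[4]-a[4])/step[1],1)))
            P=[pose(*(a+(b-a)*f)) for f in np.linspace(0,1,n+1)[1:]]
        for p,Rt in P:
            q,e=ik(p,Rt,q); 
            if e>.004: print('ERR',w,np.round(q,2),e)
            rows.append((R0.T@(p-p0)*1000,R.from_matrix(R0.T@Rt).as_rotvec()))
        pc,Rc=P[-1]; cur=w
    rows+= [rows[-1]]*hold
    print(len(rows),'end q',np.round(q,2)); print(json.dumps([{"slide":[int(round(x)) for x in a],"dr":[round(x,2) for x in b],"jaw":jaw} for a,b in rows]))
E
python3 - <<'E'
from kin import *
seq([(68,60,.31,1,0),(68,45,.21,1,0),(68,45,.145,1,0)],.5)
E
```

```text
13 end q [-0.28  0.33  2.37  2.03  1.36 -1.18]
[{"slide": [-9, -11, 31], "dr": [-0.0, 0.0, 0.0], "jaw": 0.5}, {"slide": [-17, -23, 61], "dr": [-0.0, 0.0, 0.0], "jaw": 0.5}, {"slide": [-26, -34, 92], "dr": [-0.0, 0.0, 0.0], "jaw": 0.5}, {"slide": [-35, -46, 123], "dr": [-0.0, 0.0, 0.0], "jaw": 0.5}, {"slide": [-43, -57, 153], "dr": [-0.0, 0.0, 0.0], "jaw": 0.5}, {"slide": [-52, -68, 184], "dr": [-0.0, 0.0, 0.0], "jaw": 0.5}, {"slide": [-85, -83, 185], "dr": [-0.09, 0.0, 0.0], "jaw": 0.5}, {"slide": [-119, -97, 187], "dr": [-0.18, 0.0, 0.0], "jaw": 0.5}, {"slide": [-152, -112, 190], "dr": [-0.26, 0.0, 0.0], "jaw": 0.5}, {"slide": [-184, -112, 190], "dr": [-0.26, 0.0, 0.0], "jaw": 0.5}, {"slide": [-217, -112, 190], "dr": [-0.26, 0.0, 0.0], "jaw": 0.5}, {"slide": [-217, -112, 190], "dr": [-0.26, 0.0, 0.0], "jaw": 0.5}, {"slide": [-217, -112, 190], "dr": [-0.26, 0.0, 0.0], "jaw": 0.5}]
```

Emit:
servo_tool --increments '[{"slide": [-9, -11, 31], "dr": [0, 0, 0], "jaw": 0.5}, {"slide": [-17, -23, 61], "dr": [0, 0, 0], "jaw": 0.5}, {"slide": [-26, -34, 92], "dr": [0, 0, 0], "jaw": 0.5}, {"slide": [-35, -46, 123], "dr": [0, 0, 0], "jaw": 0.5}, {"slide": [-43, -57, 153], "dr": [0, 0, 0], "jaw": 0.5}, {"slide": [-52, -68, 184], "dr": [0, 0, 0], "jaw": 0.5}, {"slide": [-85, -83, 185], "dr": [-0.09, 0, 0], "jaw": 0.5}, {"slide": [-119, -97, 187], "dr": [-0.18, 0, 0], "jaw": 0.5}, {"slide": [-152, -112, 190], "dr": [-0.26, 0, 0], "jaw": 0.5}, {"slide": [-152, -112, 190], "dr": [-0.26, 0, 0], "jaw": 0.5}, {"slide": [-152, -112, 190], "dr": [-0.26, 0, 0], "jaw": 0.5}]'

```text
t: 13.3
tool_pos: [0.4377, 0.1032, 0.2112]
orientation: [-1.754, -0.732, -1.755]
force: [-0.1, -0.4, 0.9]
opening: 0.0464
gripper_force: 0.0
```

```bash
python3 - <<'E'
from kin import *
st(); im,d,p=look('scene'); cv2.imwrite('pics/s3c.png',cv2.resize(im[130:350,250:550,::-1],(750,550)))
seq([(68,45,.21,1,0),(68,45,.145,1,0),(68,31.4,.098,1,0)],.5)
E
```

```text
13.3 q [-0.277  0.033  2.453  1.981  1.275 -0.975] p [437.7 103.2 211.2] rv [-1.754 -0.732 -1.755] F [-0.1 -0.4  0.9] open 46.4 g 0.0
7 end q [-0.07  0.48  2.41  2.5   1.37 -1.42]
[{"slide": [-2, -1, -1], "dr": [-0.01, -0.0, 0.0], "jaw": 0.5}, {"slide": [-35, -1, -1], "dr": [-0.01, -0.0, 0.0], "jaw": 0.5}, {"slide": [-67, -1, -1], "dr": [-0.01, -0.0, 0.0], "jaw": 0.5}, {"slide": [-91, -21, 0], "dr": [-0.12, -0.0, 0.0], "jaw": 0.5}, {"slide": [-114, -40, 3], "dr": [-0.24, -0.0, 0.0], "jaw": 0.5}, {"slide": [-114, -40, 3], "dr": [-0.24, -0.0, 0.0], "jaw": 0.5}, {"slide": [-114, -40, 3], "dr": [-0.24, -0.0, 0.0], "jaw": 0.5}]
```

View pics/s3c.png

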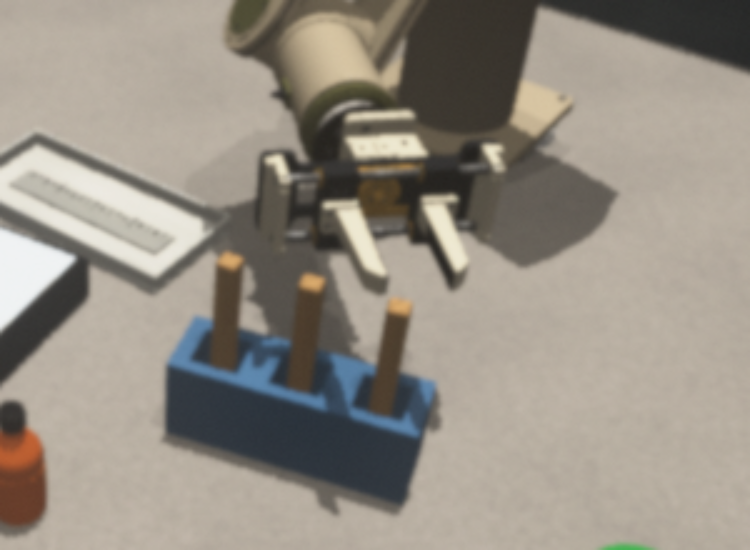

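The fingers at (375,275) and (455,275) point forward above the + brush, whose butt is at (398,308). The wrist is clear of the base. I'll descend and turn in.

Emit:
servo_tool --increments '[{"slide": [-2, -1, -1], "dr": [-0.01, 0, 0], "jaw": 0.5}, {"slide": [-35, -1, -1], "dr": [-0.01, 0, 0], "jaw": 0.5}, {"slide": [-67, -1, -1], "dr": [-0.01, 0, 0], "jaw": 0.5}, {"slide": [-91, -21, 0], "dr": [-0.12, 0, 0], "jaw": 0.5}, {"slide": [-114, -40, 3], "dr": [-0.24, 0, 0], "jaw": 0.5}, {"slide": [-114, -40, 3], "dr": [-0.24, 0, 0], "jaw": 0.5}, {"slide": [-114, -40, 3], "dr": [-0.24, 0, 0], "jaw": 0.5}]'

```text
t: 14.05
tool_pos: [0.4113, 0.1338, 0.0965]
orientation: [-1.909, -0.536, -1.911]
force: [0.1, 0.2, -0.3]
opening: 0.0466
gripper_force: 0.0
```

```bash
python3 - <<'E'
from kin import *
st(); p,Rt=pose(68,31.4,.098,1); plan(p*1000,Rt)
im,d,p=look('wrist'); save('w5',im)
E
```

```text
14.05 q [-0.07   0.468  2.421  2.506  1.368 -1.42 ] p [411.3 133.8  96.5] rv [-1.909 -0.536 -1.911] F [ 0.1  0.2 -0.3] open 46.6 g 0.0
t 14.05 TCP-> [412.9 133.3  98. ] slide [1.5 1.2 1. ] dr [-0.002 -0.002 -0.002] rows 1
```

View pics/w5.png

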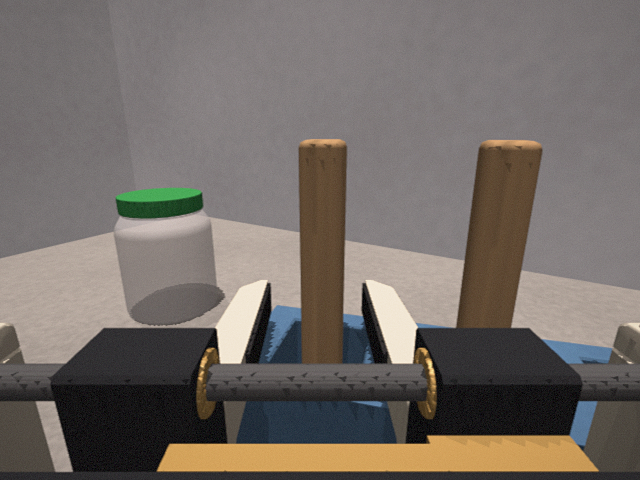

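The brush at (323,250) stands centred between the fingers, whose tips are at (257,290) and (377,290), with nothing touching. Time to grip.

Emit:
servo_tool --increments '[{"slide": [1, 1, 1], "dr": [0, 0, 0], "jaw": 0.7}, {"slide": [1, 1, 1], "dr": [0, 0, 0], "jaw": 0.9}, {"slide": [1, 1, 1], "dr": [0, 0, 0], "jaw": 0.9}, {"slide": [1, 1, 1], "dr": [0, 0, 0], "jaw": 0.9}, {"slide": [1, 1, 1], "dr": [0, 0, 0], "jaw": 0.9}, {"slide": [1, 1, 1], "dr": [0, 0, 0], "jaw": 0.9}, {"slide": [1, 1, 1], "dr": [0, 0, 0], "jaw": 0.9}]' --force 30

```text
t: 14.8
tool_pos: [0.4128, 0.1328, 0.0979]
orientation: [-1.909, -0.535, -1.914]
force: [1.9, -0.6, 5.1]
opening: 0.0193
gripper_force: 30.0
```

```bash
python3 - <<'E'
from kin import *
st(); seq([(68,31.4,.098,1,0),(68,45,.145,1,0),(68,45,.21,1,0),(68,60,.295,1,0)],.9)
E
```

```text
14.8 q [-0.073  0.463  2.421  2.506  1.365 -1.418] p [412.8 132.8  97.9] rv [-1.909 -0.535 -1.914] F [ 1.9 -0.6  5.1] open 19.3 g 30.0
10 end q [-0.37 -0.02  2.27  1.67  1.45 -0.68]
[{"slide": [0, 0, 0], "dr": [0.0, -0.0, -0.0], "jaw": 0.9}, {"slide": [24, 19, 2], "dr": [0.12, -0.0, -0.0], "jaw": 0.9}, {"slide": [47, 39, 5], "dr": [0.24, -0.0, -0.0], "jaw": 0.9}, {"slide": [80, 39, 5], "dr": [0.24, -0.0, -0.0], "jaw": 0.9}, {"slide": [112, 39, 5], "dr": [0.24, -0.0, -0.0], "jaw": 0.9}, {"slide": [140, 53, 9], "dr": [0.32, -0.0, -0.0], "jaw": 0.9}, {"slide": [169, 66, 15], "dr": [0.41, -0.0, -0.0], "jaw": 0.9}, {"slide": [197, 79, 21], "dr": [0.5, -0.0, -0.0], "jaw": 0.9}, {"slide": [197, 79, 21], "dr": [0.5, -0.0, -0.0], "jaw": 0.9}, {"slide": [197, 79, 21], "dr": [0.5, -0.0, -0.0], "jaw": 0.9}]
```

Opening is 19.3 mm, so the pads nearly flush with the faces. Lift.

Emit:
servo_tool --increments '[{"slide": [12, 10, 1], "dr": [0.06, 0, 0], "jaw": 0.9}, {"slide": [24, 19, 2], "dr": [0.12, 0, 0], "jaw": 0.9}, {"slide": [47, 39, 5], "dr": [0.24, 0, 0], "jaw": 0.9}, {"slide": [80, 39, 5], "dr": [0.24, 0, 0], "jaw": 0.9}, {"slide": [112, 39, 5], "dr": [0.24, 0, 0], "jaw": 0.9}, {"slide": [140, 53, 9], "dr": [0.32, 0, 0], "jaw": 0.9}, {"slide": [169, 66, 15], "dr": [0.41, 0, 0], "jaw": 0.9}, {"slide": [197, 79, 21], "dr": [0.5, 0, 0], "jaw": 0.9}, {"slide": [197, 79, 21], "dr": [0.5, 0, 0], "jaw": 0.9}, {"slide": [197, 79, 21], "dr": [0.5, 0, 0], "jaw": 0.9}]'

```text
t: 15.8
tool_pos: [0.4714, 0.076, 0.2938]
orientation: [-1.584, -0.913, -1.584]
force: [-0.1, 0.9, -1.7]
opening: 0.019
gripper_force: 30.0
```

```bash
python3 - <<'E'
from kin import *
st(); im,d,p=look('wrist'); save('w6',im)
seq([(68,60,.295,1,0),(68,60,.295,1,np.pi)],.9)
E
```

```text
15.8 q [-0.367 -0.031  2.275  1.67   1.448 -0.679] p [471.4  76.  293.8] rv [-1.584 -0.913 -1.584] F [-0.1  0.9 -1.7] open 19.0 g 30.0
28 end q [-0.37 -0.02  2.27  1.67  1.45  2.46]
[{"slide": [2, 1, 0], "dr": [0.0, -0.0, -0.0], "jaw": 0.9}, {"slide": [2, 1, 0], "dr": [0.0, -0.0, 0.12], "jaw": 0.9}, {"slide": [2, 1, 0], "dr": [0.0, -0.0, 0.25], "jaw": 0.9}, {"slide": [2, 1, 0], "dr": [0.0, -0.0, 0.37], "jaw": 0.9}, {"slide": [2, 1, 0], "dr": [0.0, -0.0, 0.5], "jaw": 0.9}, {"slide": [2, 1, 0], "dr": [0.0, -0.0, 0.63], "jaw": 0.9}, {"slide": [2, 1, 0], "dr": [0.0, -0.0, 0.75], "jaw": 0.9}, {"slide": [2, 1, 0], "dr": [0.0, -0.0, 0.88], "jaw": 0.9}, {"slide": [2, 1, 0], "dr": [0.0, -0.0, 1.0], "jaw": 0.9}, {"slide": [2, 1, 0], "dr": [0.0, -0.0, 1.13], "jaw": 0.9}, {"slide": [2, 1, 0], "dr": [0.0, -0.0, 1.25], "jaw": 0.9}, {"slide": [2, 1, 0], "dr": [0.0, -0.0, 1.38], "jaw": 0.9}, {"slide": [2, 1, 0], "dr": [0.0, -0.0, 1.5], "jaw": 0.9}, {"slide": [2, 1, 0], "dr": [0.0, -0.0, 1.63], "jaw": 0.9}, {"slide": [2, 1, 0], "dr": [0.0, -0.0, 1.76], "jaw": 0.9}, {"slide": [2, 1, 0], "dr": [0.0, -0.0, 1.88], "jaw": 0.9}, {"slide": [2, 1, 0], "dr": [0.0, -0.0, 2.01], "jaw": 0.9}, {"slide": [2, 1, 0], "dr": [0.0, -0.0, 2.13], "jaw": 0.9}, {"slide": [2, 1, 0], "dr": [0.0, -0.0, 2.26], "jaw": 0.9}, {"slide": [2, 1, 0], "dr": [0.0, -0.0, 2.38], "jaw": 0.9}, {"slide": [2, 1, 0], "dr": [0.0, -0.0, 2.51], "jaw": 0.9}, {"slide": [2, 1, 0], "dr": [0.0, -0.0, 2.64], "jaw": 0.9}, {"slide": [2, 1, 0], "dr": [0.0, -0.0, 2.76], "jaw": 0.9}, {"slide": [2, 1, 0], "dr": [0.0, -0.0, 2.89], "jaw": 0.9}, {"slide": [2, 1, 0], "dr": [-0.0, -0.0, 3.01], "jaw": 0.9}, {"slide": [2, 1, 0], "dr": [-0.0, -0.0, 3.14], "jaw": 0.9}, {"slide": [2, 1, 0], "dr": [-0.0, -0.0, 3.14], "jaw": 0.9}, {"slide": [2, 1, 0], "dr": [-0.0, -0.0, 3.14], "jaw": 0.9}]
```

View pics/w6.png

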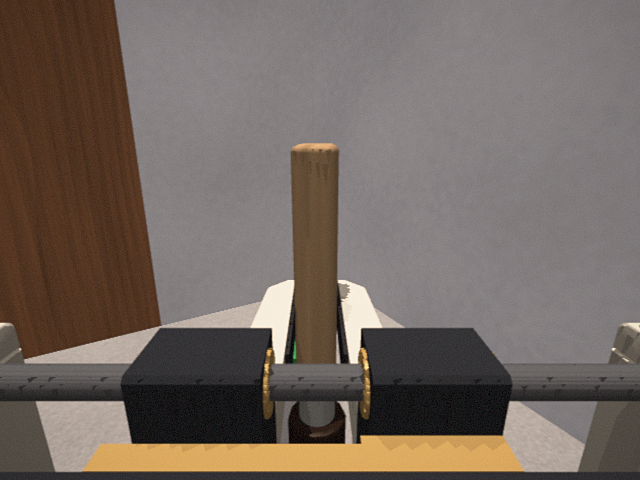

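The brush is held upright, with its butt at (315,150) and the head below at (317,420). I'll roll it in two half-turns.

Emit:
servo_tool --increments '[{"slide": [2, 1, 0], "dr": [0, 0, 0.14], "jaw": 0.9}, {"slide": [2, 1, 0], "dr": [0, 0, 0.28], "jaw": 0.9}, {"slide": [2, 1, 0], "dr": [0, 0, 0.42], "jaw": 0.9}, {"slide": [2, 1, 0], "dr": [0, 0, 0.56], "jaw": 0.9}, {"slide": [2, 1, 0], "dr": [0, 0, 0.7], "jaw": 0.9}, {"slide": [2, 1, 0], "dr": [0, 0, 0.84], "jaw": 0.9}, {"slide": [2, 1, 0], "dr": [0, 0, 0.98], "jaw": 0.9}, {"slide": [2, 1, 0], "dr": [0, 0, 1.12], "jaw": 0.9}, {"slide": [2, 1, 0], "dr": [0, 0, 1.26], "jaw": 0.9}, {"slide": [2, 1, 0], "dr": [0, 0, 1.4], "jaw": 0.9}, {"slide": [2, 1, 0], "dr": [0, 0, 1.54], "jaw": 0.9}, {"slide": [2, 1, 0], "dr": [0, 0, 1.57], "jaw": 0.9}]'

```text
t: 17.05
tool_pos: [0.4708, 0.0766, 0.2936]
orientation: [-1.529, 0.418, -0.402]
force: [0.2, 0.9, -0.2]
opening: 0.0192
gripper_force: 30.0
```

Emit:
servo_tool --increments '[{"slide": [0, 0, 0], "dr": [0, 0, 0.14], "jaw": 0.9}, {"slide": [0, 0, 0], "dr": [0, 0, 0.28], "jaw": 0.9}, {"slide": [0, 0, 0], "dr": [0, 0, 0.42], "jaw": 0.9}, {"slide": [0, 0, 0], "dr": [0, 0, 0.56], "jaw": 0.9}, {"slide": [0, 0, 0], "dr": [0, 0, 0.7], "jaw": 0.9}, {"slide": [0, 0, 0], "dr": [0, 0, 0.84], "jaw": 0.9}, {"slide": [0, 0, 0], "dr": [0, 0, 0.98], "jaw": 0.9}, {"slide": [0, 0, 0], "dr": [0, 0, 1.12], "jaw": 0.9}, {"slide": [0, 0, 0], "dr": [0, 0, 1.26], "jaw": 0.9}, {"slide": [0, 0, 0], "dr": [0, 0, 1.4], "jaw": 0.9}, {"slide": [0, 0, 0], "dr": [0, 0, 1.54], "jaw": 0.9}, {"slide": [0, 0, 0], "dr": [0, 0, 1.57], "jaw": 0.9}, {"slide": [0, 0, 0], "dr": [0, 0, 1.57], "jaw": 0.9}]'

```text
t: 18.35
tool_pos: [0.471, 0.0765, 0.2939]
orientation: [-0.813, 1.414, 0.819]
force: [-0.2, 0.8, -0.6]
opening: 0.0189
gripper_force: 30.0
```

```bash
python3 - <<'E'
from kin import *
st(); seq([(68,60,.295,1,np.pi),(68,45,.21,1,np.pi),(68,45,.145,1,np.pi),(68,31.4,.095,1,np.pi)],.9,hold=1)
E
```

```text
18.35 q [-0.367 -0.032  2.276  1.669  1.449  2.467] p [471.   76.5 293.9] rv [-0.813  1.414  0.819] F [-0.2  0.8 -0.6] open 18.9 g 30.0
9 end q [-0.07  0.49  2.41  2.51  1.38  1.71]
[{"slide": [-1, -1, 0], "dr": [0.0, 0.0, -0.0], "jaw": 0.9}, {"slide": [27, 13, 0], "dr": [0.09, 0.0, -0.0], "jaw": 0.9}, {"slide": [56, 28, 2], "dr": [0.17, -0.0, -0.0], "jaw": 0.9}, {"slide": [84, 42, 6], "dr": [0.26, -0.0, -0.0], "jaw": 0.9}, {"slide": [117, 42, 6], "dr": [0.26, -0.0, -0.0], "jaw": 0.9}, {"slide": [149, 41, 5], "dr": [0.26, -0.0, -0.0], "jaw": 0.9}, {"slide": [174, 60, 12], "dr": [0.38, -0.0, -0.0], "jaw": 0.9}, {"slide": [199, 78, 20], "dr": [0.5, -0.0, -0.0], "jaw": 0.9}, {"slide": [199, 78, 20], "dr": [0.5, -0.0, -0.0], "jaw": 0.9}]
```

Emit:
servo_tool --increments '[{"slide": [27, 13, 0], "dr": [0.09, 0, 0], "jaw": 0.9}, {"slide": [56, 28, 2], "dr": [0.17, 0, 0], "jaw": 0.9}, {"slide": [84, 42, 6], "dr": [0.26, 0, 0], "jaw": 0.9}, {"slide": [104, 42, 6], "dr": [0.26, 0, 0], "jaw": 0.9}, {"slide": [124, 42, 6], "dr": [0.26, 0, 0], "jaw": 0.9}, {"slide": [140, 42, 6], "dr": [0.26, 0, 0], "jaw": 0.9}, {"slide": [149, 41, 5], "dr": [0.26, 0, 0], "jaw": 0.9}, {"slide": [149, 41, 5], "dr": [0.26, 0, 0], "jaw": 0.9}]'

```text
t: 19.15
tool_pos: [0.4378, 0.1011, 0.1449]
orientation: [-0.614, 1.485, 0.618]
force: [0.0, -0.1, -0.3]
opening: 0.0192
gripper_force: 30.0
```

```bash
python3 - <<'E'
from kin import *
st(); seq([(68,45,.145,1,np.pi),(68,31.4,.095,1,np.pi)],.9,hold=2)
E
```

```text
19.15 q [-0.282  0.31   2.377  2.027  1.356  1.979] p [437.8 101.1 144.9] rv [-0.614  1.485  0.618] F [ 0.  -0.1 -0.3] open 19.2 g 30.0
5 end q [-0.07  0.49  2.41  2.51  1.38  1.71]
[{"slide": [0, 1, 0], "dr": [0.0, -0.0, -0.0], "jaw": 0.9}, {"slide": [25, 21, 2], "dr": [0.12, -0.0, -0.0], "jaw": 0.9}, {"slide": [50, 40, 5], "dr": [0.24, -0.0, -0.0], "jaw": 0.9}, {"slide": [50, 40, 5], "dr": [0.24, -0.0, -0.0], "jaw": 0.9}, {"slide": [50, 40, 5], "dr": [0.24, -0.0, -0.0], "jaw": 0.9}]
```

Emit:
servo_tool --increments '[{"slide": [12, 11, 1], "dr": [0.06, 0, 0], "jaw": 0.9}, {"slide": [25, 21, 2], "dr": [0.12, 0, 0], "jaw": 0.9}, {"slide": [38, 30, 3], "dr": [0.18, 0, 0], "jaw": 0.9}, {"slide": [48, 40, 5], "dr": [0.24, 0, 0], "jaw": 0.9}, {"slide": [52, 40, 5], "dr": [0.24, 0, 0], "jaw": 0.9}, {"slide": [52, 40, 5], "dr": [0.24, 0, 0], "jaw": 0.9}, {"slide": [52, 40, 5], "dr": [0.24, 0, 0], "jaw": 0.9}]'

```text
t: 19.85
tool_pos: [0.4152, 0.1322, 0.0958]
orientation: [-0.43, 1.525, 0.431]
force: [1.1, 0.3, -0.1]
opening: 0.0185
gripper_force: 30.0
```

```bash
python3 - <<'E'
from kin import *
st(); p,Rt=pose(68,31.4,.092,1,np.pi);plan(p*1000,Rt)
E
```

```text
19.85 q [-0.076  0.475  2.412  2.501  1.367  1.722] p [415.2 132.2  95.8] rv [-0.43   1.525  0.431] F [ 1.1  0.3 -0.1] open 18.5 g 30.0
t 19.85 TCP-> [412.9 133.3  92. ] slide [ 3.8  2.2 -1.4] dr [0.001 0.002 0.   ] rows 1
```

Emit:
servo_tool --increments '[{"slide": [3, 1, -1], "dr": [0, 0, 0], "jaw": 0.9}, {"slide": [5, 2, -1], "dr": [0, 0, 0], "jaw": 0.9}, {"slide": [5, 2, -1], "dr": [0, 0, 0], "jaw": 0.9}, {"slide": [5, 2, -1], "dr": [0, 0, 0], "jaw": 0.9}]'

```text
t: 20.25
tool_pos: [0.4129, 0.1334, 0.0903]
orientation: [-0.429, 1.526, 0.43]
force: [-0.8, 0.2, -1.6]
opening: 0.019
gripper_force: 30.0
```

Emit:
servo_tool --increments '[{"slide": [0, 0, 0], "dr": [0, 0, 0], "jaw": 0.75}, {"slide": [0, 0, 0], "dr": [0, 0, 0], "jaw": 0.65}, {"slide": [0, 0, 0], "dr": [0, 0, 0], "jaw": 0.55}, {"slide": [0, 0, 0], "dr": [0, 0, 0], "jaw": 0.45}, {"slide": [0, 0, 0], "dr": [0, 0, 0], "jaw": 0.45}, {"slide": [0, 0, 0], "dr": [0, 0, 0], "jaw": 0.45}]'

```text
t: 20.85
tool_pos: [0.4128, 0.1335, 0.0903]
orientation: [-0.429, 1.526, 0.43]
force: [-0.2, 0.0, -0.2]
opening: 0.0507
gripper_force: 0.0
```

```bash
python3 - <<'E'
from kin import *
st(); im,d,p=look('wrist'); save('w7',im)
W=cloud(d,p); I=im.astype(int)
m=(W[...,2]>.135)&(W[...,2]<.185)&(np.hypot(W[...,0]-.5554,W[...,1]-.2203)<.06)&(d>0)
print('head',m.sum(),np.round(W[m].mean(0)*1000),np.round(W[m].max(0)*1000), I[m].mean(0))
E
```

```text
20.85 q [-0.07   0.498  2.406  2.51   1.38   1.71 ] p [412.8 133.5  90.3] rv [-0.429  1.526  0.43 ] F [-0.2  0.  -0.2] open 50.7 g 0.0
head 2347 [548. 215. 146.] [566. 234. 165.] [57.35662548 48.61397529 44.03621645]
```

```bash
python3 - <<'E'
from kin import *
pi=np.pi
seq([(68,31.4,.1,1,pi),(68,45,.145,1,pi),(68,45,.22,1,pi),(0,45,.22,1,pi),(0,45,.145,1,pi),(0,31.4,.098,1,pi)],.57)
E
```

```text
13 end q [-0.31  0.49  2.37  2.26  1.39  1.78]
[{"slide": [-10, 0, 0], "dr": [-0.0, 0.0, -0.0], "jaw": 0.57}, {"slide": [-32, -20, 1], "dr": [-0.12, 0.0, -0.0], "jaw": 0.57}, {"slide": [-55, -39, 5], "dr": [-0.24, 0.0, 0.0], "jaw": 0.57}, {"slide": [-92, -39, 5], "dr": [-0.24, 0.0, 0.0], "jaw": 0.57}, {"slide": [-130, -39, 5], "dr": [-0.24, 0.0, 0.0], "jaw": 0.57}, {"slide": [-130, -72, -4], "dr": [-0.24, 0.0, 0.0], "jaw": 0.57}, {"slide": [-130, -105, -13], "dr": [-0.24, 0.0, 0.0], "jaw": 0.57}, {"slide": [-92, -105, -13], "dr": [-0.24, 0.0, 0.0], "jaw": 0.57}, {"slide": [-55, -105, -13], "dr": [-0.24, 0.0, 0.0], "jaw": 0.57}, {"slide": [-31, -86, -16], "dr": [-0.12, 0.0, -0.0], "jaw": 0.57}, {"slide": [-8, -66, -18], "dr": [-0.0, 0.0, -0.0], "jaw": 0.57}, {"slide": [-8, -66, -18], "dr": [-0.0, 0.0, -0.0], "jaw": 0.57}, {"slide": [-8, -66, -18], "dr": [-0.0, 0.0, -0.0], "jaw": 0.57}]
```

Emit:
servo_tool --increments '[{"slide": [-10, 0, 0], "dr": [0, 0, 0], "jaw": 0.45}, {"slide": [-32, -20, 1], "dr": [-0.12, 0, 0], "jaw": 0.45}, {"slide": [-55, -39, 5], "dr": [-0.24, 0, 0], "jaw": 0.45}, {"slide": [-92, -39, 5], "dr": [-0.24, 0, 0], "jaw": 0.45}, {"slide": [-130, -39, 5], "dr": [-0.24, 0, 0], "jaw": 0.45}, {"slide": [-132, -39, 5], "dr": [-0.24, 0, 0], "jaw": 0.5}, {"slide": [-132, -72, -4], "dr": [-0.24, 0, 0], "jaw": 0.57}, {"slide": [-132, -105, -13], "dr": [-0.24, 0, 0], "jaw": 0.57}, {"slide": [-132, -105, -13], "dr": [-0.24, 0, 0], "jaw": 0.57}, {"slide": [-130, -105, -13], "dr": [-0.24, 0, 0], "jaw": 0.57}, {"slide": [-92, -105, -13], "dr": [-0.24, 0, 0], "jaw": 0.57}, {"slide": [-55, -105, -13], "dr": [-0.24, 0, 0], "jaw": 0.57}, {"slide": [-43, -96, -15], "dr": [-0.18, 0, 0], "jaw": 0.57}, {"slide": [-31, -86, -16], "dr": [-0.12, 0, 0], "jaw": 0.57}, {"slide": [-8, -66, -18], "dr": [0, 0, 0], "jaw": 0.57}, {"slide": [-8, -66, -18], "dr": [0, 0, 0], "jaw": 0.57}, {"slide": [-8, -66, -18], "dr": [0, 0, 0], "jaw": 0.57}]'

```text
t: 22.6
tool_pos: [0.4303, 0.0698, 0.0974]
orientation: [-0.433, 1.528, 0.438]
force: [-0.4, 0.3, 0.5]
opening: 0.0398
gripper_force: 0.0
```

```bash
python3 - <<'E'
from kin import *
st(); p,Rt=pose(0,31.4,.098,1,np.pi);plan(p*1000,Rt)
im,d,p=look('scene');cv2.imwrite('pics/s4c.png',cv2.resize(im[130:350,250:550,::-1],(750,550)))
E
```

```text
22.6 q [-0.307  0.476  2.382  2.259  1.387  1.792] p [430.3  69.8  97.4] rv [-0.433  1.528  0.438] F [-0.4  0.3  0.5] open 39.8 g 0.0
t 22.6 TCP-> [432.1  68.1  98. ] slide [-0.6 -2.4  0.6] dr [ 0.008 -0.001 -0.003] rows 1
```

View pics/s4c.png

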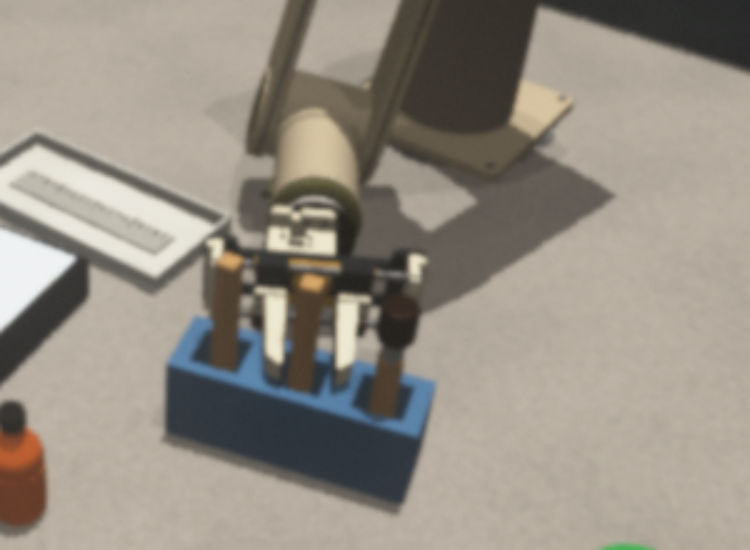

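The + brush now stands upright with its head up at (398,320). The fingers straddle the middle brush at (305,330). Grip and lift.

Emit:
servo_tool --increments '[{"slide": [-1, -2, 1], "dr": [0, 0, 0], "jaw": 0.7}, {"slide": [-1, -2, 1], "dr": [0, 0, 0], "jaw": 0.9}, {"slide": [-1, -2, 1], "dr": [0, 0, 0], "jaw": 0.9}, {"slide": [-1, -2, 1], "dr": [0, 0, 0], "jaw": 0.9}, {"slide": [-1, -2, 1], "dr": [0, 0, 0], "jaw": 0.9}, {"slide": [-1, -2, 1], "dr": [0, 0, 0], "jaw": 0.9}, {"slide": [-1, -2, 1], "dr": [0, 0, 0], "jaw": 0.9}]'

```text
t: 23.35
tool_pos: [0.4343, 0.0664, 0.1]
orientation: [-0.429, 1.524, 0.429]
force: [0.9, 1.3, 6.1]
opening: 0.0201
gripper_force: 29.9
```

```bash
python3 - <<'E'
from kin import *
pi=np.pi
st(); seq([(0,31.4,.098,1,pi),(0,45,.145,1,pi),(0,45,.21,1,pi),(0,60,.295,1,pi)],.9)
E
```

```text
23.35 q [-0.311  0.471  2.378  2.262  1.385  1.794] p [434.3  66.4 100. ] rv [-0.429  1.524  0.429] F [0.9 1.3 6.1] open 20.1 g 29.9
10 end q [-0.5   0.08  2.17  1.59  1.55  2.47]
[{"slide": [2, 3, -1], "dr": [-0.0, 0.0, 0.0], "jaw": 0.9}, {"slide": [-21, -17, 0], "dr": [-0.12, 0.0, 0.0], "jaw": 0.9}, {"slide": [-45, -37, 4], "dr": [-0.24, 0.0, 0.0], "jaw": 0.9}, {"slide": [-77, -37, 4], "dr": [-0.24, 0.0, 0.0], "jaw": 0.9}, {"slide": [-110, -37, 4], "dr": [-0.24, 0.0, 0.0], "jaw": 0.9}, {"slide": [-138, -51, 8], "dr": [-0.32, 0.0, 0.0], "jaw": 0.9}, {"slide": [-167, -64, 14], "dr": [-0.41, 0.0, 0.0], "jaw": 0.9}, {"slide": [-195, -78, 20], "dr": [-0.5, 0.0, 0.0], "jaw": 0.9}, {"slide": [-195, -78, 20], "dr": [-0.5, 0.0, 0.0], "jaw": 0.9}, {"slide": [-195, -78, 20], "dr": [-0.5, 0.0, 0.0], "jaw": 0.9}]
```

Emit:
servo_tool --increments '[{"slide": [-10, -8, 0], "dr": [-0.06, 0, 0], "jaw": 0.9}, {"slide": [-21, -17, 0], "dr": [-0.12, 0, 0], "jaw": 0.9}, {"slide": [-45, -37, 4], "dr": [-0.24, 0, 0], "jaw": 0.9}, {"slide": [-77, -37, 4], "dr": [-0.24, 0, 0], "jaw": 0.9}, {"slide": [-110, -37, 4], "dr": [-0.24, 0, 0], "jaw": 0.9}, {"slide": [-138, -51, 8], "dr": [-0.32, 0, 0], "jaw": 0.9}, {"slide": [-167, -64, 14], "dr": [-0.41, 0, 0], "jaw": 0.9}, {"slide": [-200, -78, 20], "dr": [-0.5, 0, 0], "jaw": 0.9}, {"slide": [-200, -78, 20], "dr": [-0.5, 0, 0], "jaw": 0.9}, {"slide": [-200, -78, 20], "dr": [-0.5, 0, 0], "jaw": 0.9}]'

```text
t: 24.35
tool_pos: [0.4913, 0.01, 0.2992]
orientation: [-0.816, 1.411, 0.814]
force: [0.4, 0.2, -1.5]
opening: 0.0205
gripper_force: 29.9
```

Emit:
servo_tool --increments '[{"slide": [0, 0, 0], "dr": [0, 0, -0.14], "jaw": 0.9}, {"slide": [0, 0, 0], "dr": [0, 0, -0.28], "jaw": 0.9}, {"slide": [0, 0, 0], "dr": [0, 0, -0.42], "jaw": 0.9}, {"slide": [0, 0, 0], "dr": [0, 0, -0.56], "jaw": 0.9}, {"slide": [0, 0, 0], "dr": [0, 0, -0.7], "jaw": 0.9}, {"slide": [0, 0, 0], "dr": [0, 0, -0.84], "jaw": 0.9}, {"slide": [0, 0, 0], "dr": [0, 0, -0.98], "jaw": 0.9}, {"slide": [0, 0, 0], "dr": [0, 0, -1.12], "jaw": 0.9}, {"slide": [0, 0, 0], "dr": [0, 0, -1.26], "jaw": 0.9}, {"slide": [0, 0, 0], "dr": [0, 0, -1.4], "jaw": 0.9}, {"slide": [0, 0, 0], "dr": [0, 0, -1.54], "jaw": 0.9}, {"slide": [0, 0, 0], "dr": [0, 0, -1.57], "jaw": 0.9}]'

```text
t: 25.55
tool_pos: [0.4899, 0.0112, 0.2967]
orientation: [-1.531, 0.41, -0.411]
force: [-0.1, 0.5, -1.4]
opening: 0.02
gripper_force: 29.9
```

Emit:
servo_tool --increments '[{"slide": [0, 0, 0], "dr": [0, 0, -0.14], "jaw": 0.9}, {"slide": [0, 0, 0], "dr": [0, 0, -0.28], "jaw": 0.9}, {"slide": [0, 0, 0], "dr": [0, 0, -0.42], "jaw": 0.9}, {"slide": [0, 0, 0], "dr": [0, 0, -0.56], "jaw": 0.9}, {"slide": [0, 0, 0], "dr": [0, 0, -0.7], "jaw": 0.9}, {"slide": [0, 0, 0], "dr": [0, 0, -0.84], "jaw": 0.9}, {"slide": [0, 0, 0], "dr": [0, 0, -0.98], "jaw": 0.9}, {"slide": [0, 0, 0], "dr": [0, 0, -1.12], "jaw": 0.9}, {"slide": [0, 0, 0], "dr": [0, 0, -1.26], "jaw": 0.9}, {"slide": [0, 0, 0], "dr": [0, 0, -1.4], "jaw": 0.9}, {"slide": [0, 0, 0], "dr": [0, 0, -1.54], "jaw": 0.9}, {"slide": [0, 0, 0], "dr": [0, 0, -1.57], "jaw": 0.9}, {"slide": [0, 0, 0], "dr": [0, 0, -1.57], "jaw": 0.9}]'

```text
t: 26.85
tool_pos: [0.49, 0.0111, 0.2969]
orientation: [-1.584, -0.909, -1.58]
force: [0.6, -0.2, 0.1]
opening: 0.0202
gripper_force: 29.9
```

```bash
python3 - <<'E'
from kin import *
st(); seq([(0,60,.295,1,0),(0,45,.21,1,0),(0,45,.145,1,0)],.9,hold=1)
# held brush: where is its handle axis?
im,d,p=look('scene'); W=cloud(d,p); g=np.r_[CC,.295]
m=(np.hypot(W[...,0]-g[0],W[...,1]-g[1])<.05)&(W[...,2]>.22)&(W[...,2]<.27)&(d>0); lo=W[m]
m2=(np.hypot(W[...,0]-g[0],W[...,1]-g[1])<.05)&(W[...,2]>.35)&(d>0); hi=W[m2]
print(len(lo),np.round(lo.mean(0)*1000),len(hi),np.round(hi.mean(0)*1000),np.round(hi[:,2].max(),3))
E
```

```text
26.85 q [-0.495  0.062  2.173  1.589  1.549 -0.659] p [490.   11.1 296.9] rv [-1.584 -0.909 -1.58 ] F [ 0.6 -0.2  0.1] open 20.2 g 29.9
7 end q [-0.45  0.37  2.29  1.87  1.42 -1.12]
[{"slide": [-2, 1, 0], "dr": [-0.0, -0.0, -0.01], "jaw": 0.9}, {"slide": [-30, -13, 1], "dr": [-0.09, -0.0, -0.01], "jaw": 0.9}, {"slide": [-59, -27, 3], "dr": [-0.17, -0.0, -0.01], "jaw": 0.9}, {"slide": [-87, -42, 6], "dr": [-0.26, 0.0, -0.01], "jaw": 0.9}, {"slide": [-120, -41, 6], "dr": [-0.26, 0.0, -0.01], "jaw": 0.9}, {"slide": [-152, -41, 6], "dr": [-0.26, 0.0, -0.01], "jaw": 0.9}, {"slide": [-152, -41, 6], "dr": [-0.26, 0.0, -0.01], "jaw": 0.9}]
271 [577. 160. 248.] 443 [581. 159. 375.] 0.389
```

The held brush is flipped and vertical over its well. Insert.

Emit:
servo_tool --increments '[{"slide": [-30, -13, 1], "dr": [-0.09, 0, 0], "jaw": 0.9}, {"slide": [-59, -27, 3], "dr": [-0.17, 0, 0], "jaw": 0.9}, {"slide": [-87, -42, 6], "dr": [-0.26, 0, 0], "jaw": 0.9}, {"slide": [-107, -41, 6], "dr": [-0.26, 0, 0], "jaw": 0.9}, {"slide": [-127, -41, 6], "dr": [-0.26, 0, 0], "jaw": 0.9}, {"slide": [-142, -41, 6], "dr": [-0.26, 0, 0], "jaw": 0.9}, {"slide": [-152, -41, 6], "dr": [-0.26, 0, 0], "jaw": 0.9}, {"slide": [-152, -41, 6], "dr": [-0.26, 0, 0], "jaw": 0.9}]'

```text
t: 27.7
tool_pos: [0.4573, 0.0368, 0.1452]
orientation: [-1.76, -0.725, -1.753]
force: [0.7, 0.7, -0.6]
opening: 0.0204
gripper_force: 29.9
```

```bash
python3 - <<'E'
from kin import *
st(); seq([(0,45,.145,1,0),(0,31.4,.092,1,0)],.9,hold=2)
E
```

```text
27.7 q [-0.45   0.359  2.298  1.867  1.416 -1.101] p [457.3  36.8 145.2] rv [-1.76  -0.725 -1.753] F [ 0.7  0.7 -0.6] open 20.4 g 29.9
5 end q [-0.31  0.52  2.36  2.26  1.4  -1.37]
[{"slide": [0, -1, 0], "dr": [-0.0, 0.0, -0.01], "jaw": 0.9}, {"slide": [-27, -20, 1], "dr": [-0.12, 0.0, -0.01], "jaw": 0.9}, {"slide": [-54, -40, 4], "dr": [-0.24, 0.0, -0.01], "jaw": 0.9}, {"slide": [-54, -40, 4], "dr": [-0.24, 0.0, -0.01], "jaw": 0.9}, {"slide": [-54, -40, 4], "dr": [-0.24, 0.0, -0.01], "jaw": 0.9}]
```

Emit:
servo_tool --increments '[{"slide": [-13, -10, 0], "dr": [-0.06, 0, 0], "jaw": 0.9}, {"slide": [-27, -20, 1], "dr": [-0.12, 0, -0.01], "jaw": 0.9}, {"slide": [-40, -30, 3], "dr": [-0.18, 0, -0.01], "jaw": 0.9}, {"slide": [-51, -40, 4], "dr": [-0.24, 0, -0.01], "jaw": 0.9}, {"slide": [-54, -40, 4], "dr": [-0.24, 0, -0.01], "jaw": 0.9}, {"slide": [-54, -40, 4], "dr": [-0.24, 0, -0.01], "jaw": 0.9}, {"slide": [-54, -40, 4], "dr": [-0.24, 0, -0.01], "jaw": 0.9}, {"slide": [-54, -40, 4], "dr": [-0.24, 0, -0.01], "jaw": 0.9}]'

```text
t: 28.5
tool_pos: [0.434, 0.0667, 0.0942]
orientation: [-1.909, -0.546, -1.921]
force: [-0.3, -0.2, -1.4]
opening: 0.0202
gripper_force: 29.9
```

Emit:
servo_tool --increments '[{"slide": [0, 0, 0], "dr": [0, 0, 0], "jaw": 0.75}, {"slide": [0, 0, 0], "dr": [0, 0, 0], "jaw": 0.65}, {"slide": [0, 0, 0], "dr": [0, 0, 0], "jaw": 0.55}, {"slide": [0, 0, 0], "dr": [0, 0, 0], "jaw": 0.5}, {"slide": [0, 0, 0], "dr": [0, 0, 0], "jaw": 0.5}, {"slide": [0, 0, 0], "dr": [0, 0, 0], "jaw": 0.5}]'

```text
t: 29.1
tool_pos: [0.433, 0.0674, 0.0934]
orientation: [-1.91, -0.546, -1.919]
force: [-0.3, 0.1, 0.4]
opening: 0.0461
gripper_force: 0.0
```

```bash
cat > heads.py <<'E'
from kin import *
im,d,p=look('top'); W=cloud(d,p)
for k in(68,0,-68):
    c=CC+CY*k/1000
    m=(np.hypot(W[...,0]-c[0],W[...,1]-c[1])<.045)&(W[...,2]>.14)&(W[...,2]<.19)&(d>0)&(im.max(-1)<130)
    if m.sum()>5: print(k,m.sum(),'off',np.round((np.median(W[m],0)[:2]-c)*1000),'ztop',np.round(np.percentile(W[m][:,2],90)*1000), im[m].mean(0).round())
E
python3 - <<'E'
from kin import *
import heads
st(); seq([(0,31.4,.1,1,0),(0,45,.145,1,0),(0,45,.22,1,0),(-68,45,.22,1,0),(-68,45,.145,1,0),(-68,31.4,.098,1,0)],.57)
E
```

```text
68 167 off [-1.  0.] ztop 178.0 [62. 51. 47.]
0 166 off [-2. -2.] ztop 178.0 [63. 51. 48.]
-68 24 off [-10.   3.] ztop 175.0 [92. 74. 58.]
29.15 q [-0.309  0.498  2.37   2.266  1.395 -1.37 ] p [433.   67.4  93.3] rv [-1.91  -0.545 -1.919] F [ 0.3  0.3 -0.7] open 46.3 g 0.0
13 end q [-0.5   0.52  2.3   2.07  1.41 -1.29]
[{"slide": [7, -1, 0], "dr": [0.0, -0.0, 0.01], "jaw": 0.57}, {"slide": [29, 19, 1], "dr": [0.12, -0.0, 0.01], "jaw": 0.57}, {"slide": [51, 39, 4], "dr": [0.24, -0.0, 0.01], "jaw": 0.57}, {"slide": [89, 39, 4], "dr": [0.24, -0.0, 0.01], "jaw": 0.57}, {"slide": [126, 39, 4], "dr": [0.24, -0.0, 0.01], "jaw": 0.57}, {"slide": [126, 72, -4], "dr": [0.24, -0.0, 0.01], "jaw": 0.57}, {"slide": [126, 105, -13], "dr": [0.24, -0.0, 0.01], "jaw": 0.57}, {"slide": [88, 105, -13], "dr": [0.24, -0.0, 0.01], "jaw": 0.57}, {"slide": [51, 104, -13], "dr": [0.24, -0.0, 0.01], "jaw": 0.57}, {"slide": [27, 85, -17], "dr": [0.12, -0.0, 0.01], "jaw": 0.57}, {"slide": [4, 65, -18], "dr": [0.0, -0.0, 0.01], "jaw": 0.57}, {"slide": [4, 65, -18], "dr": [0.0, -0.0, 0.01], "jaw": 0.57}, {"slide": [4, 65, -18], "dr": [0.0, -0.0, 0.01], "jaw": 0.57}]
```

Both brushes stand upright on the well floors, with their tops at about 175 mm. On to the third.

Emit:
servo_tool --increments '[{"slide": [7, -1, 0], "dr": [0, 0, 0], "jaw": 0.48}, {"slide": [29, 19, 1], "dr": [0.12, 0, 0.01], "jaw": 0.48}, {"slide": [51, 39, 4], "dr": [0.24, 0, 0.01], "jaw": 0.48}, {"slide": [89, 39, 4], "dr": [0.24, 0, 0.01], "jaw": 0.48}, {"slide": [126, 39, 4], "dr": [0.24, 0, 0.01], "jaw": 0.48}, {"slide": [128, 39, 4], "dr": [0.24, 0, 0.01], "jaw": 0.5}, {"slide": [128, 72, -4], "dr": [0.24, 0, 0.01], "jaw": 0.57}, {"slide": [128, 105, -13], "dr": [0.24, 0, 0.01], "jaw": 0.57}, {"slide": [128, 105, -13], "dr": [0.24, 0, 0.01], "jaw": 0.57}, {"slide": [126, 105, -13], "dr": [0.24, 0, 0.01], "jaw": 0.57}, {"slide": [88, 105, -13], "dr": [0.24, 0, 0.01], "jaw": 0.57}, {"slide": [51, 104, -13], "dr": [0.24, 0, 0.01], "jaw": 0.57}, {"slide": [39, 95, -15], "dr": [0.18, 0, 0.01], "jaw": 0.57}, {"slide": [27, 85, -17], "dr": [0.12, 0, 0.01], "jaw": 0.57}, {"slide": [4, 65, -18], "dr": [0, 0, 0.01], "jaw": 0.57}, {"slide": [4, 65, -18], "dr": [0, 0, 0.01], "jaw": 0.57}, {"slide": [4, 65, -18], "dr": [0, 0, 0.01], "jaw": 0.57}]'

```text
t: 30.85
tool_pos: [0.4504, 0.0043, 0.0973]
orientation: [-1.907, -0.537, -1.905]
force: [-0.1, 0.5, -0.3]
opening: 0.0402
gripper_force: 0.0
```

Emit:
servo_tool --increments '[{"slide": [0, 0, 0], "dr": [0, 0, 0], "jaw": 0.7}, {"slide": [0, 0, 0], "dr": [0, 0, 0], "jaw": 0.9}, {"slide": [0, 0, 0], "dr": [0, 0, 0], "jaw": 0.9}, {"slide": [0, 0, 0], "dr": [0, 0, 0], "jaw": 0.9}, {"slide": [0, 0, 0], "dr": [0, 0, 0], "jaw": 0.9}, {"slide": [0, 0, 0], "dr": [0, 0, 0], "jaw": 0.9}, {"slide": [0, 0, 0], "dr": [0, 0, 0], "jaw": 0.9}]'

```text
t: 31.55
tool_pos: [0.4521, 0.0021, 0.0987]
orientation: [-1.907, -0.536, -1.915]
force: [0.0, 0.0, 6.8]
opening: 0.0217
gripper_force: 29.9
```

```bash
python3 - <<'E'
from kin import *
st(); seq([(-68,31.4,.098,1,0),(-68,45,.145,1,0),(-68,45,.21,1,0),(-68,60,.3,1,0)],.9)
E
```

```text
31.55 q [-0.495  0.505  2.305  2.076  1.41  -1.282] p [452.1   2.1  98.7] rv [-1.907 -0.536 -1.915] F [0.  0.  6.8] open 21.7 g 29.9
10 end q [-0.6   0.18  2.04  1.52  1.63 -0.65]
[{"slide": [-1, -1, 0], "dr": [-0.0, -0.0, -0.0], "jaw": 0.9}, {"slide": [23, 19, 1], "dr": [0.12, -0.0, -0.0], "jaw": 0.9}, {"slide": [46, 38, 5], "dr": [0.24, -0.0, 0.0], "jaw": 0.9}, {"slide": [79, 38, 5], "dr": [0.24, -0.0, 0.0], "jaw": 0.9}, {"slide": [111, 38, 5], "dr": [0.24, -0.0, 0.0], "jaw": 0.9}, {"slide": [141, 52, 9], "dr": [0.32, -0.0, 0.0], "jaw": 0.9}, {"slide": [171, 66, 14], "dr": [0.41, -0.0, 0.0], "jaw": 0.9}, {"slide": [201, 79, 21], "dr": [0.5, -0.0, 0.0], "jaw": 0.9}, {"slide": [201, 79, 21], "dr": [0.5, -0.0, 0.0], "jaw": 0.9}, {"slide": [201, 79, 21], "dr": [0.5, -0.0, 0.0], "jaw": 0.9}]
```

Emit:
servo_tool --increments '[{"slide": [11, 9, 0], "dr": [0.06, 0, 0], "jaw": 0.9}, {"slide": [23, 19, 1], "dr": [0.12, 0, 0], "jaw": 0.9}, {"slide": [46, 38, 5], "dr": [0.24, 0, 0], "jaw": 0.9}, {"slide": [79, 38, 5], "dr": [0.24, 0, 0], "jaw": 0.9}, {"slide": [111, 38, 5], "dr": [0.24, 0, 0], "jaw": 0.9}, {"slide": [141, 52, 9], "dr": [0.32, 0, 0], "jaw": 0.9}, {"slide": [171, 66, 14], "dr": [0.41, 0, 0], "jaw": 0.9}, {"slide": [201, 79, 21], "dr": [0.5, 0, 0], "jaw": 0.9}, {"slide": [201, 79, 21], "dr": [0.5, 0, 0], "jaw": 0.9}, {"slide": [201, 79, 21], "dr": [0.5, 0, 0], "jaw": 0.9}]' --force 45

```text
t: 32.55
tool_pos: [0.5106, -0.0547, 0.2988]
orientation: [-1.582, -0.914, -1.585]
force: [0.3, 0.7, -1.0]
opening: 0.0213
gripper_force: 44.9
```

Emit:
servo_tool --increments '[{"slide": [0, 0, 0], "dr": [0, 0, 0.14], "jaw": 0.9}, {"slide": [0, 0, 0], "dr": [0, 0, 0.28], "jaw": 0.9}, {"slide": [0, 0, 0], "dr": [0, 0, 0.42], "jaw": 0.9}, {"slide": [0, 0, 0], "dr": [0, 0, 0.56], "jaw": 0.9}, {"slide": [0, 0, 0], "dr": [0, 0, 0.7], "jaw": 0.9}, {"slide": [0, 0, 0], "dr": [0, 0, 0.84], "jaw": 0.9}, {"slide": [0, 0, 0], "dr": [0, 0, 0.98], "jaw": 0.9}, {"slide": [0, 0, 0], "dr": [0, 0, 1.12], "jaw": 0.9}, {"slide": [0, 0, 0], "dr": [0, 0, 1.26], "jaw": 0.9}, {"slide": [0, 0, 0], "dr": [0, 0, 1.4], "jaw": 0.9}, {"slide": [0, 0, 0], "dr": [0, 0, 1.54], "jaw": 0.9}, {"slide": [0, 0, 0], "dr": [0, 0, 1.57], "jaw": 0.9}]'

```text
t: 33.75
tool_pos: [0.5094, -0.0537, 0.2966]
orientation: [-1.528, 0.415, -0.405]
force: [0.7, 0.4, -1.1]
opening: 0.0211
gripper_force: 44.9
```

Emit:
servo_tool --increments '[{"slide": [0, 0, 0], "dr": [0, 0, 0.14], "jaw": 0.9}, {"slide": [0, 0, 0], "dr": [0, 0, 0.28], "jaw": 0.9}, {"slide": [0, 0, 0], "dr": [0, 0, 0.42], "jaw": 0.9}, {"slide": [0, 0, 0], "dr": [0, 0, 0.56], "jaw": 0.9}, {"slide": [0, 0, 0], "dr": [0, 0, 0.7], "jaw": 0.9}, {"slide": [0, 0, 0], "dr": [0, 0, 0.84], "jaw": 0.9}, {"slide": [0, 0, 0], "dr": [0, 0, 0.98], "jaw": 0.9}, {"slide": [0, 0, 0], "dr": [0, 0, 1.12], "jaw": 0.9}, {"slide": [0, 0, 0], "dr": [0, 0, 1.26], "jaw": 0.9}, {"slide": [0, 0, 0], "dr": [0, 0, 1.4], "jaw": 0.9}, {"slide": [0, 0, 0], "dr": [0, 0, 1.54], "jaw": 0.9}, {"slide": [0, 0, 0], "dr": [0, 0, 1.57], "jaw": 0.9}, {"slide": [0, 0, 0], "dr": [0, 0, 1.57], "jaw": 0.9}]'

```text
t: 35.05
tool_pos: [0.51, -0.0542, 0.2979]
orientation: [-0.817, 1.409, 0.814]
force: [-0.3, -0.9, -0.3]
opening: 0.0211
gripper_force: 44.9
```

```bash
python3 - <<'E'
from kin import *
pi=np.pi
st(); seq([(-68,60,.3,1,pi),(-68,45,.21,1,pi),(-68,45,.145,1,pi)],.9,hold=1)
im,d,p=look('scene'); W=cloud(d,p); g=np.r_[CC-CY*.068,.3]; print(np.round(g*1000))
for a,b in((.22,.275),(.35,.41)):
    m=(np.hypot(W[...,0]-g[0],W[...,1]-g[1])<.05)&(W[...,2]>a)&(W[...,2]<b)&(d>0); print(m.sum(),np.round(W[m].mean(0)*1000),W[m][:,2].max())
E
```

```text
35.05 q [-0.597  0.173  2.049  1.528  1.631  2.486] p [510.  -54.2 297.9] rv [-0.817  1.409  0.814] F [-0.3 -0.9 -0.3] open 21.1 g 44.9
7 end q [-0.59  0.43  2.19  1.74  1.47  2.08]
[{"slide": [-2, -1, 0], "dr": [0.0, 0.0, 0.0], "jaw": 0.9}, {"slide": [28, 14, 0], "dr": [0.09, 0.0, 0.0], "jaw": 0.9}, {"slide": [58, 29, 2], "dr": [0.17, 0.0, 0.0], "jaw": 0.9}, {"slide": [88, 43, 5], "dr": [0.26, 0.0, 0.0], "jaw": 0.9}, {"slide": [120, 43, 5], "dr": [0.26, 0.0, 0.0], "jaw": 0.9}, {"slide": [153, 43, 5], "dr": [0.26, 0.0, 0.0], "jaw": 0.9}, {"slide": [153, 43, 5], "dr": [0.26, 0.0, 0.0], "jaw": 0.9}]
[594.  90. 300.]
291 [598.  96. 250.] 0.2749830106671361
419 [600.  95. 375.] 0.38912724792910663
```

Vertical and centred. Insert.

Emit:
servo_tool --increments '[{"slide": [28, 14, 0], "dr": [0.09, 0, 0], "jaw": 0.9}, {"slide": [58, 29, 2], "dr": [0.17, 0, 0], "jaw": 0.9}, {"slide": [88, 43, 5], "dr": [0.26, 0, 0], "jaw": 0.9}, {"slide": [108, 43, 5], "dr": [0.26, 0, 0], "jaw": 0.9}, {"slide": [128, 43, 5], "dr": [0.26, 0, 0], "jaw": 0.9}, {"slide": [144, 43, 5], "dr": [0.26, 0, 0], "jaw": 0.9}, {"slide": [153, 43, 5], "dr": [0.26, 0, 0], "jaw": 0.9}, {"slide": [153, 43, 5], "dr": [0.26, 0, 0], "jaw": 0.9}]'

```text
t: 35.9
tool_pos: [0.4755, -0.0281, 0.1444]
orientation: [-0.616, 1.48, 0.615]
force: [0.5, 0.1, 0.4]
opening: 0.0215
gripper_force: 44.9
```

```bash
python3 - <<'E'
from kin import *
st(); seq([(-68,45,.145,1,np.pi),(-68,31.4,.092,1,np.pi)],.9,hold=2)
E
```

```text
35.9 q [-0.584  0.424  2.196  1.745  1.474  2.083] p [475.5 -28.1 144.4] rv [-0.616  1.48   0.615] F [0.5 0.1 0.4] open 21.5 g 44.9
5 end q [-0.5   0.54  2.29  2.07  1.42  1.84]
[{"slide": [-1, 0, 0], "dr": [0.0, 0.0, 0.0], "jaw": 0.9}, {"slide": [26, 20, 1], "dr": [0.12, 0.0, 0.0], "jaw": 0.9}, {"slide": [52, 39, 5], "dr": [0.24, 0.0, 0.0], "jaw": 0.9}, {"slide": [52, 39, 5], "dr": [0.24, 0.0, 0.0], "jaw": 0.9}, {"slide": [52, 39, 5], "dr": [0.24, 0.0, 0.0], "jaw": 0.9}]
```

Emit:
servo_tool --increments '[{"slide": [13, 10, 0], "dr": [0.06, 0, 0], "jaw": 0.9}, {"slide": [26, 20, 1], "dr": [0.12, 0, 0], "jaw": 0.9}, {"slide": [39, 29, 3], "dr": [0.18, 0, 0], "jaw": 0.9}, {"slide": [50, 39, 5], "dr": [0.24, 0, 0], "jaw": 0.9}, {"slide": [53, 39, 5], "dr": [0.24, 0, 0], "jaw": 0.9}, {"slide": [53, 39, 5], "dr": [0.24, 0, 0], "jaw": 0.9}, {"slide": [53, 39, 5], "dr": [0.24, 0, 0], "jaw": 0.9}, {"slide": [53, 39, 5], "dr": [0.24, 0, 0], "jaw": 0.9}]'

```text
t: 36.7
tool_pos: [0.453, 0.0019, 0.0936]
orientation: [-0.43, 1.523, 0.429]
force: [-0.0, -0.1, -0.8]
opening: 0.0213
gripper_force: 44.9
```

Emit:
servo_tool --increments '[{"slide": [0, 0, 0], "dr": [0, 0, 0], "jaw": 0.75}, {"slide": [0, 0, 0], "dr": [0, 0, 0], "jaw": 0.65}, {"slide": [0, 0, 0], "dr": [0, 0, 0], "jaw": 0.55}, {"slide": [0, 0, 0], "dr": [0, 0, 0], "jaw": 0.48}, {"slide": [0, 0, 0], "dr": [0, 0, 0], "jaw": 0.48}, {"slide": [0, 0, 0], "dr": [0, 0, 0], "jaw": 0.48}]'

```text
t: 37.3
tool_pos: [0.452, 0.0027, 0.0927]
orientation: [-0.428, 1.525, 0.43]
force: [0.1, -0.5, 0.5]
opening: 0.0478
gripper_force: 0.0
```

```bash
python3 - <<'E'
from kin import *
pi=np.pi
import heads
st(); seq([(-68,31.4,.1,1,pi),(-68,45,.145,1,pi),(-68,45,.24,1,pi),(-250,45,.28,1,pi)],.48)
E
```

```text
68 167 off [-1.  0.] ztop 178.0 [63. 51. 47.]
0 162 off [-2. -2.] ztop 178.0 [64. 52. 48.]
-68 167 off [-1.  0.] ztop 178.0 [64. 53. 49.]
37.35 q [-0.493  0.527  2.297  2.079  1.415  1.848] p [452.    2.7  92.7] rv [-0.428  1.525  0.43 ] F [ 1.  -0.3  1. ] open 48.1 g 0.0
13 end q [-0.81  0.33  1.91  1.55  1.59  2.48]
[{"slide": [-7, 0, -1], "dr": [0.0, 0.0, -0.0], "jaw": 0.48}, {"slide": [-30, -19, 1], "dr": [-0.12, 0.0, -0.0], "jaw": 0.48}, {"slide": [-52, -39, 4], "dr": [-0.24, 0.0, -0.0], "jaw": 0.48}, {"slide": [-84, -39, 4], "dr": [-0.24, 0.0, -0.0], "jaw": 0.48}, {"slide": [-116, -39, 4], "dr": [-0.24, 0.0, -0.0], "jaw": 0.48}, {"slide": [-147, -39, 5], "dr": [-0.24, 0.0, -0.0], "jaw": 0.48}, {"slide": [-155, -74, -5], "dr": [-0.24, 0.0, -0.0], "jaw": 0.48}, {"slide": [-163, -109, -14], "dr": [-0.24, 0.0, -0.0], "jaw": 0.48}, {"slide": [-171, -144, -24], "dr": [-0.24, 0.0, -0.0], "jaw": 0.48}, {"slide": [-179, -179, -33], "dr": [-0.24, 0.0, -0.0], "jaw": 0.48}, {"slide": [-187, -215, -42], "dr": [-0.24, 0.0, -0.0], "jaw": 0.48}, {"slide": [-187, -215, -42], "dr": [-0.24, 0.0, -0.0], "jaw": 0.48}, {"slide": [-187, -215, -42], "dr": [-0.24, 0.0, -0.0], "jaw": 0.48}]
```

All three stand upright on the floor of their wells. Retreat.

Emit:
servo_tool --increments '[{"slide": [-7, 0, 0], "dr": [0, 0, 0], "jaw": 0.48}, {"slide": [-30, -19, 1], "dr": [-0.12, 0, 0], "jaw": 0.48}, {"slide": [-52, -39, 4], "dr": [-0.24, 0, 0], "jaw": 0.48}, {"slide": [-84, -39, 4], "dr": [-0.24, 0, 0], "jaw": 0.48}, {"slide": [-116, -39, 4], "dr": [-0.24, 0, 0], "jaw": 0.48}, {"slide": [-147, -39, 5], "dr": [-0.24, 0, 0], "jaw": 0.48}, {"slide": [-150, -39, 5], "dr": [-0.24, 0, 0], "jaw": 0.48}, {"slide": [-163, -80, -10], "dr": [-0.24, 0, 0], "jaw": 0.48}, {"slide": [-171, -120, -20], "dr": [-0.24, 0, 0], "jaw": 0.48}, {"slide": [-179, -160, -30], "dr": [-0.24, 0, 0], "jaw": 0.48}, {"slide": [-187, -200, -40], "dr": [-0.24, 0, 0], "jaw": 0.48}, {"slide": [-187, -215, -42], "dr": [-0.24, 0, 0], "jaw": 0.48}, {"slide": [-187, -215, -42], "dr": [-0.24, 0, 0], "jaw": 0.48}, {"slide": [-187, -215, -42], "dr": [-0.24, 0, 0], "jaw": 0.48}]'

```text
t: 38.75
tool_pos: [0.5273, -0.2024, 0.2785]
orientation: [-0.614, 1.48, 0.618]
force: [0.0, 0.1, 0.2]
opening: 0.0484
gripper_force: 0.0
```

```bash
python3 - <<'E'
from kin import *
import heads
st(); im,d,p=look('scene'); save('s5',im)
E
```

```text
68 165 off [-1.  0.] ztop 179.0 [65. 53. 48.]
0 162 off [-3. -2.] ztop 179.0 [66. 54. 50.]
-68 160 off [-3.  2.] ztop 178.0 [67. 55. 51.]
38.8 q [-0.81   0.324  1.912  1.556  1.594  2.478] p [ 527.2 -201.8  278.4] rv [-0.614  1.48   0.619] F [ 0.2  1.3 -0.3] open 48.4 g 0.0
```

View pics/s5.png

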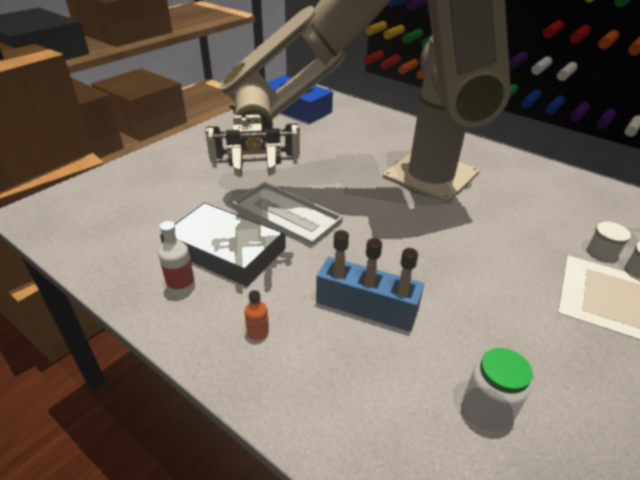

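The three heads are up at (341,240), (374,248) and (409,257). The ruler is in the tray at (297,216) and the bystanders are untouched. One numeric check of the ruler in the tray before handing in.

```bash
python3 - <<'E'
from meas import *
im,d,p=look('scene'); W=cloud(d,p); I=im.astype(int); v,u=np.mgrid[0:480,0:640]
b=(u>225)&(u<345)&(v>180)&(v<245)&(d>0)
rect(W,b&(W[...,2]>.017)&(W[...,2]<.03)&(W[...,0]<.53),'tray')
g=I.mean(-1); ins=b&(W[...,2]<.014)&(abs(W[...,0]-.437)<.055)&(abs(W[...,1]+.195)<.12)
print(np.percentile(g[ins],[5,25,50,75,95]))
cv2.imwrite('pics/s6c.png',cv2.resize(im[175:250,220:350,::-1],(780,450),interpolation=cv2.INTER_CUBIC))
E
```

```text
tray n 517 c [ 437.2 -193.2] size [135.6 274.6] long axis dir deg 91.2 z [17.4 20.  23.2]
[104.51666667 132.66666667 185.         228.33333333 232.        ]
```

View pics/s6c.png

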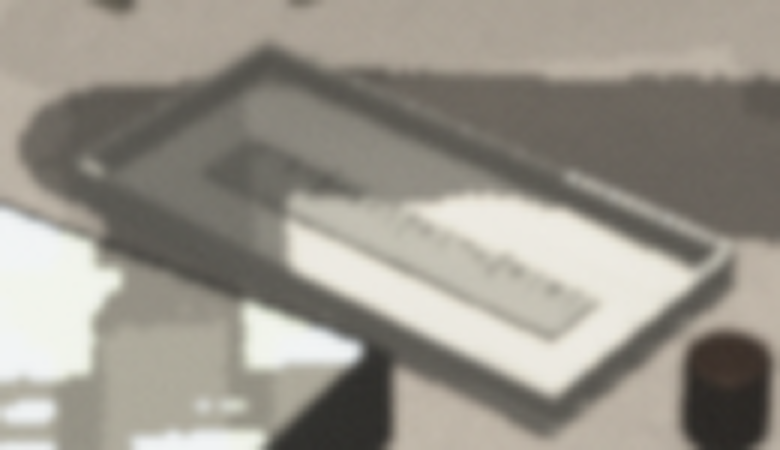

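The ruler lies flat and central on the tray floor, from (230,165) to (580,320). Handing in.

```bash
python3 -c "
from plant import *
print(close_job())"
```

```text
the job is handed in; nothing more can be done
None
```

The job is handed in: all three brushes stand handle-down in the crock, the ruler lies flat in the tray after its slide over the light box's edge, the bottles and jar are untouched, and the verdict was not shown.

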